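Scan the cobalt petals and lay them into the rosette

TASK

Lay every loose cobalt petal flat, side by side, on the scanner's tray, push the carriage fully home under the hood, and only then press the buttons one at a time, each fully down and let go: blue, white, blue again, then green. After that pull the carriage fully out again and lay each petal flat in a bare marked bay of the turntable's rosette, centred on the mark and with its long axis pointing at the middle. Never press the red button, press nothing while the carriage is not home, and leave the weight and the pot where they are.

Things in the scene. Friction and masses are not known exactly. Their poses are not given: they have to be found in the camera images.
- petal1_mid (a point): Loose cobalt-blue glazed tile petal on terracotta, a flat elongated hexagon 80 mm long (along its x), 34 mm wide (along its y; the middle 40 mm of the long sides are parallel), 16 mm thick, about 90 g. This point is its centre, 8 mm above its underside. Two or three of petal1..3 are present (None if absent). They start flat on the table.
- petal2_mid (a point): Loose cobalt-blue glazed tile petal on terracotta, a flat elongated hexagon 80 mm long (along its x), 34 mm wide (along its y; the middle 40 mm of the long sides are parallel), 16 mm thick, about 90 g. This point is its centre, 8 mm above its underside. Two or three of petal1..3 are present (None if absent). They start flat on the table.
- petal3_mid (a point): Loose cobalt-blue glazed tile petal on terracotta, a flat elongated hexagon 80 mm long (along its x), 34 mm wide (along its y; the middle 40 mm of the long sides are parallel), 16 mm thick, about 90 g. This point is its centre, 8 mm above its underside. Two or three of petal1..3 are present (None if absent). They start flat on the table.
- carriage (a joint): The scanner's sliding carriage, in m: 0 = fully drawn out towards the robot (end stop), 0.20 = fully home with its tray wholly under the hood (end stop). It slides along the scanner's +x, takes about 2.5 N to slide and stays where it is left.
- carriage_tray (a point): Centre of the grey tray on the carriage, on its flat top, 22 mm above the table. x: sliding direction, towards the hood; y: across. Tray 110 mm along x, 260 mm along y, with a lip all round (4 mm wide, 6 mm high). Petals fit side by side, long axes along x, about 70 mm apart in y. The hood opening is 266 mm wide and 53 mm high above the tray.
- carriage_post (a point): Grip point on the black upright post of the carriage (22 mm diameter, its top 80 mm above the table; this point is 65 mm above the table, on its axis, 100 mm to -x of the tray's centre). Grip it or push it along the slide. With the carriage home it stands 50 mm in front of the hood.
- scanner: White tile scanner, fixed: two rails and a hood. Origin on the table under the tray's centre when fully drawn out; its +x is the direction in which the carriage slides home. The hood spans x = 150 to 300 mm and y = -145 to 145 mm in this frame, 101 mm high.
- key_blue (a joint): Travel of the blue spring button in m: 0 = up, 0.006 = fully down; it counts as pressed beyond 0.004. It needs 1.5 N to start and 5 N to be fully down, and springs back.
- key_blue_top (a point): Centre of the top face of the blue button (32 mm diameter cap, pressed straight down; top 42 mm above the table when up, its black housing, 48 mm across, 10 mm lower). The four buttons stand in a row on a grey panel, 58 mm apart, in an order that changes.
- key_white (a joint): Travel of the white spring button in m: 0 = up, 0.006 = fully down; it counts as pressed beyond 0.004. It needs 1.5 N to start and 5 N to be fully down, and springs back.
- key_white_top (a point): Centre of the top face of the white button (32 mm diameter cap, pressed straight down; top 42 mm above the table when up, its black housing, 48 mm across, 10 mm lower). The four buttons stand in a row on a grey panel, 58 mm apart, in an order that changes.
- key_green (a joint): Travel of the green spring button in m: 0 = up, 0.006 = fully down; it counts as pressed beyond 0.004. It needs 1.5 N to start and 5 N to be fully down, and springs back.
- key_green_top (a point): Centre of the top face of the green button (32 mm diameter cap, pressed straight down; top 42 mm above the table when up, its black housing, 48 mm across, 10 mm lower). The four buttons stand in a row on a grey panel, 58 mm apart, in an order that changes.
- key_red (a joint): Travel of the red spring button in m: 0 = up, 0.006 = fully down; it counts as pressed beyond 0.004. It needs 1.5 N to start and 5 N to be fully down, and springs back.
- key_red_top (a point): Centre of the top face of the red button (32 mm diameter cap, pressed straight down; top 42 mm above the table when up, its black housing, 48 mm across, 10 mm lower). The four buttons stand in a row on a grey panel, 58 mm apart, in an order that changes.
- panel: Fixed grey panel 76 x 250 mm, 20 mm high, carrying the four buttons in a row along its y; origin at the centre of its underside.
- turntable: Fixed wooden turntable, 280 mm diameter, top face 30 mm above the table, with a centre boss (44 mm diameter, 14 mm high) and three white petals already fixed at 0, 120 and 240 degrees from its x, their centres 85 mm from the middle. Origin on the table under its middle.
- bay0: Marked bare bay of the rosette: a pale hexagon outlined dark on the turntable top (30 mm above the table), the size of a petal. Origin at its centre on the top face, 85 mm from the turntable's middle; its x points radially outward, along which a petal's long axis must lie (either way round).
- bay1: Marked bare bay of the rosette: a pale hexagon outlined dark on the turntable top (30 mm above the table), the size of a petal. Origin at its centre on the top face, 85 mm from the turntable's middle; its x points radially outward, along which a petal's long axis must lie (either way round).
- bay2: Marked bare bay of the rosette: a pale hexagon outlined dark on the turntable top (30 mm above the table), the size of a petal. Origin at its centre on the top face, 85 mm from the turntable's middle; its x points radially outward, along which a petal's long axis must lie (either way round).
- weight: Bystander: bronze weight, 60 mm diameter, 66 mm high; origin under its centre.
- pot: Bystander: blue ceramic pot of yellow grout spacers, 90 mm diameter, 75 mm high; origin under its centre.
Not all that is in view belongs to the job. What is shaped like the part that bears petal1_mid but pink is not meant. What is shaped like the part that bears petal3_mid but pink is not meant.

How it is judged:
By the outcome, as a careful person would: the job done as asked, in the order asked, and still so for the second after the job is handed in, with the robot touching nothing.
Of petal1, petal2, petal3 only 2 to 3 are there at a start; the rules pass over those that are not, and their reading is None.
At some moment in a run one of petal1, petal2, petal3 may be knocked a few centimetres aside while the robot is not near it.
Once in a run the grip may slacken for a moment while it holds something.
It also fails if it takes over 210 s, if anything falls off the work surface, if the arm or the gripper's body presses on something with over 40 N, if the wrist force passes 120 N, or if a joint passes its speed limit or range.

ROBOT

A 6-joint arm with a two-finger parallel gripper is mounted at the origin on the work surface. World frame = base frame: x ahead of the robot, y to its left, z up, the work surface at z = 0. Lengths are in m, angles in rad, forces in N, time in s.
With the tool pointing down it reaches from about 0.225 to 0.725 m from the base axis. Payload 3.1 kg.
Tool frame: the origin (TCP) lies on the centre line of the jaws, within the pads' length; the fingertips stand 8 mm ahead of it and the grasp point (between the pads) lies 11 mm behind it; x points along the fingers, y is the direction in which the jaws open and shut, and the axes are right-handed (so a half turn about x gives the same grasp; the last joint's range is limited). The gripper opens to 85 mm and grips with 20 to 120 N. Pads are 22 mm wide; open, the fingers measure 114 mm over their backs; the gripper's body (76 mm by 85 mm) begins 54 mm behind the grasp point. The pads swing forward as they close: fully open they stand 13 mm farther back than shut.
Start: joints at [1.081, 0.048, 0.099, 1.622, 0, 1.443], TCP at [0.186, 0.491, 0.21] pointing down, gripper open.
Joint ranges: [-2.91, 2.91], [-0.99, 1.94], [-1.21, 1.42], [-2.12, 2.29], [-1.49, 1.47], [-3.14, 3.14]. Speed limits (rad/s): [2.79, 2.79, 3.14, 3.14, 3.14, 3.14].

INTERFACE

Orientations are given as a rotation vector (axis times angle).
In Python, from workcell import manip gives the robot as it stands.
- The arm moves only by the shell command python3 -m creep 'ROWS' [OPENING] [FORCE]. ROWS is a JSON object of lists of equal length, an entry for each row: "translation": the shift along the tool's x, y, z as a fraction of full scale, a list of three; "twist": the turn about the tool's x as a fraction of full scale. In form: {"translation": [[tx, ty, tz], ...], "twist": [twist, ...]}. A call has 1 to 8 rows; each row is the pose to reach, as a shift and turn from the pose commanded when the call began, along the tool's axes at that moment, turning the shorter way round; what a row does not reach only later rows make up. Full scale, the value 1, is 800 mm for a shift and pi rad for a turn. A row lasts 1/10 s, in which the tool goes at most 50 mm and 8.59 degrees, less where a joint would pass 70% of its speed; a pose out of reach is approached as far as the arm can. A call with a number of a shift or a turn outside -1 to 1 is refused whole. A call with a gripper value outside its range is refused whole. OPENING is the opening in per cent of the stroke, from 0 (shut) to 100 (fully open), set as the call begins (- or left out, the last holds). The fingers move at their own pace and stop on an object; FORCE is the grip in N (left out, the last holds). Time passes only in rows, so rows that repeat a pose let the fingers close. It gives the time, the measured TCP pose, the force and the opening at its end, in the units of the state.
- manip.observe(): the state, without advancing time (a new reading comes with each control period).
- manip.capture(name): name is "scene" or "side" or "wrist"; returns a dict with "img" (420x560x3 uint8, blue, green, red), "depth" (420x560 float32, m along the optical axis (not along the pixel's ray), 0 where there is no reading), "intrinsics" (3x3 intrinsics, pixels), "rvec" (rotation vector, rad) and "tvec" (3), from world to camera coordinates, as OpenCV has them; the wrist camera has in their place "hand_eye" (4x4, takes a point from camera to tool coordinates, whose origin is the TCP and whose axes are the tool frame's). Camera axes: x right, y down, z forward; pixel columns grow to the right and rows downward; lengths in m; the calibration is good to about 2 mm. A picture is of the moment at which its call begins: read the wrist's pose just before it.
- manip.finish_job(): hands the job in, once; it reports no verdict.
Trained networks look in a picture, given as the dict that the camera call returned (one of the last four; its "shot" number tells which), for a name from the list of things; names that differ only in an ending like _2 or _b are one class to them, and where a whole thing is asked for, a point or a joint stands for the part that bears it (a point fixed in the world has none). Each returns a list of dicts, best first, with "confidence" (0 to 1); they miss things now and then, are a little off and sometimes report something else, mostly with a low value. They report only what shows in the picture. A call takes as long as a camera call. They do not tell look-alikes from the thing itself.
- manip.recognise(picture, label): "location" ([column, row] in pixels, amid what is visible of it).
- manip.cut_out(picture, label): "region" (420x560 bool, what is visible of it) and "location" ([column, row] in pixels, amid what is visible of it).
The state is a dict: "time": time; "joint_positions": joint angles; "joint_vel": joint speeds; "effort": joint torques, N m; "tcp_pos": TCP position; "ee_rot": TCP orientation; "wrist_force": force on the tool from outside, world axes, zero at the start; "torque": the same for the moment, N m; "opening": opening from 0.0 (shut) to 1.0 (fully open).
Only numpy, scipy, OpenCV 4.12 (cv2) and the standard library are available. Lean on these libraries where they do the work, as an engineer would, in place of code of your own. Each camera call takes 0.05 s, during which the arm holds its last target.

## Working session

There is one attempt and no reset: what is moved stays moved. The work goes in short steps, Python scripts to look and compute and a shell command to move; the robot and the scene stay as the last step left them, time stands still between calls to the robot, and variables do not carry over. Pictures are saved under pics/ and viewed, and the job is handed in when it is done.

```bash
ls; mkdir -p pics; python3 - <<'E'
from workcell import manip
import cv2,numpy as np
s=manip.observe();print(s)
for n in ("scene","side","wrist"):
    p=manip.capture(n);cv2.imwrite(f"pics/{n}0.png",p["img"]);print(n,p["shot"],p["intrinsics"].tolist(),p.get("rvec"),p.get("tvec"),p.get("hand_eye"))
E
```

```text
pics
{'time': 0.0, 'joint_positions': array([1.08117581e+00, 4.87251802e-02, 9.75859660e-02, 1.62200446e+00,
       1.75132723e-05, 1.44300093e+00]), 'joint_vel': array([ 0.0005951 ,  0.00031952,  0.00032749,  0.00082615,  0.00037505,
       -0.00081312]), 'effort': array([ 2.58288483e-04, -3.38783097e+01,  3.20014751e+01,  2.01835984e-02,
       -7.72384055e-05,  2.94667416e-06]), 'tcp_pos': array([0.18552933, 0.49041472, 0.20902458]), 'ee_rot': array([ 0.28216438,  1.55281928, -0.28568498]), 'wrist_force': array([-0.29134406,  0.9130617 ,  1.03592693]), 'torque': array([ 0.00293991, -0.02002614,  0.02080888]), 'opening': 0.999873750996528}
scene 1 [[450.12973852172615, 0.0, 283.68785608986093], [0.0, 450.12973852172615, 211.5808412085491], [0.0, 0.0, 1.0]] [ 2.24185103  1.26418823 -0.42479546] [-0.29694439 -0.29942481  1.66531849] None
side 2 [[413.6363086049414, 0.0, 273.3843638758882], [0.0, 413.6363086049414, 213.06594062098105], [0.0, 0.0, 1.0]] [ 0.50497938 -2.68475593  1.20687575] [0.48648441 0.16451346 1.04511037] None
wrist 3 [[331.1541465942211, 0.0, 284.00733410877046], [0.0, 331.1541465942211, 211.45466306141233], [0.0, 0.0, 1.0]] None None [[ 4.61499355e-05 -2.60371189e-01  9.65508592e-01 -1.64684457e-01]
 [ 9.99999994e-01  1.05951282e-04 -1.92264202e-05 -1.19094467e-03]
 [-9.72908674e-05  9.65508588e-01  2.60371193e-01 -6.63260605e-02]
 [ 0.00000000e+00  0.00000000e+00  0.00000000e+00  1.00000000e+00]]
```

View pics/scene0.png

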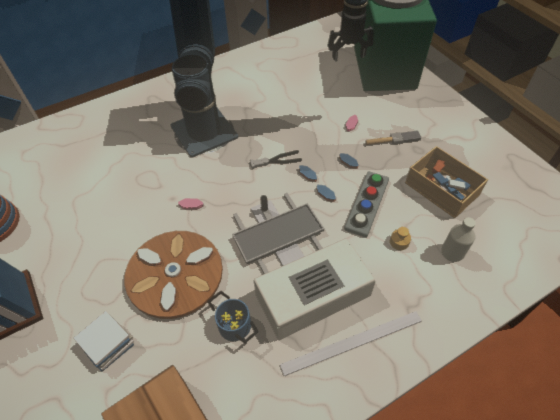

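View pics/side0.png

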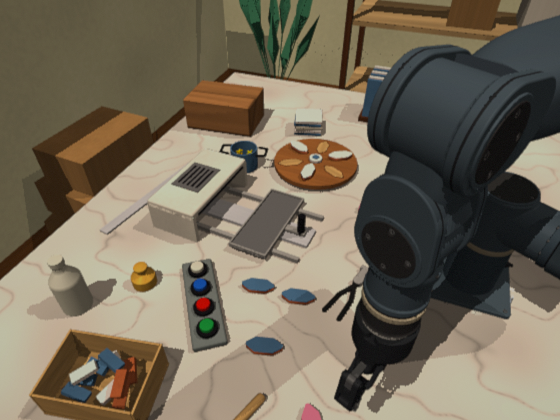

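View pics/wrist0.png

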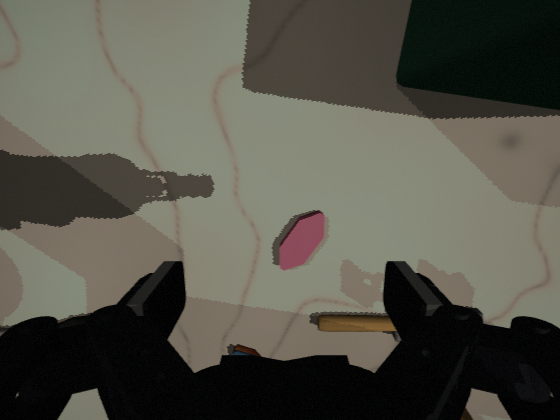

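The scene view shows three cobalt petals at (307,173), (326,192) and (348,160). The pink ones at (351,122) and (191,203) are decoys. The button row runs white (361,219), blue (366,206), red (371,191), green (376,179). Next I'll measure.

```bash
cat > h.py <<'E'
from workcell import manip
import cv2,numpy as np
from scipy.spatial.transform import Rotation as R
def w2c(p):
    if "rvec" in p and p.get("rvec") is not None:
        return R.from_rotvec(np.ravel(p["rvec"])).as_matrix(),np.ravel(p["tvec"])
    raise
def tf(p,s=None):
    "cam->world rot, trans"
    if p.get("hand_eye") is None:
        r,t=w2c(p); return r.T,-r.T@t
    H=np.array(p["hand_eye"]); Rt=R.from_rotvec(s["ee_rot"]).as_matrix()
    return Rt@H[:3,:3],Rt@H[:3,3]+s["tcp_pos"]
def cloud(p,s=None):
    K=p["intrinsics"];d=p["depth"];v,u=np.indices(d.shape)
    c=np.stack([(u-K[0,2])/K[0,0]*d,(v-K[1,2])/K[1,1]*d,d],-1)
    A,b=tf(p,s); w=c@A.T+b; w[d<=0]=np.nan; return w
def ray(p,uv,z,s=None):
    K=p["intrinsics"];A,b=tf(p,s)
    uv=np.atleast_2d(uv).astype(float)
    c=np.c_[(uv[:,0]-K[0,2])/K[0,0],(uv[:,1]-K[1,2])/K[1,1],np.ones(len(uv))]@A.T
    return b+c*((z-b[2])/c[:,2])[:,None]
def proj(p,X,s=None):
    A,b=tf(p,s);c=(np.atleast_2d(X)-b)@A;K=p["intrinsics"]
    return np.c_[K[0,0]*c[:,0]/c[:,2]+K[0,2],K[1,1]*c[:,1]/c[:,2]+K[1,2]]
def rect(pts):
    "min area rect of xy: centre, size(long,short), long-axis angle deg"
    (c,(a,b),ang)=cv2.minAreaRect((np.asarray(pts)*1000).astype(np.float32))
    if a<b:a,b,ang=b,a,ang+90
    return np.round(np.array(c)/1000,4),(round(a),round(b)),round((ang+90)%180-90,1)
def bluemask(p):
    h=cv2.cvtColor(p["img"],cv2.COLOR_BGR2HSV)
    return ((h[...,0]>90)&(h[...,0]<125)&(h[...,1]>70)&(h[...,2]>40))
def tool():
    s=manip.observe();m=R.from_rotvec(s["ee_rot"]).as_matrix();return s,m
def shift(target,yaw=None):
    """rows to reach target tcp; yaw deg = world dir of jaws (tool y) mod 180"""
    s,m=tool();d=m.T@(np.array(target)-s["tcp_pos"])/0.8
    cy=np.degrees(np.arctan2(m[1,1],m[0,1]))
    out=[np.round(d,4).tolist()]
    if yaw is not None:
        # tool x down: +turn about x lowers world yaw
        dy=(yaw-cy+90)%180-90
        sg=np.sign(m[2,0])
        out.append(("twist",round(sg*dy/180,4),"or",round(sg*(dy-np.sign(dy)*180)/180,4)))
    print("tcp",np.round(s["tcp_pos"],4),"jaw",round(cy,1),"xdir",np.round(m[:,0],3),"->",*out)
E
python3 - <<'E'
from h import *
import json
for n in("scene","side"):
    p=manip.capture(n);W=cloud(p);print(n)
    for l in ["petal1_mid","carriage_tray","carriage_post","scanner","key_blue","key_white","key_green","key_red","panel","turntable","bay0","bay1","bay2","weight","pot"]:
        try: r=manip.cut_out(p,l)
        except Exception as e: print(l,e);continue
        for q in r[:6]:
            m=q["region"].astype(bool);P=W[m];P=P[~np.isnan(P[:,0])]
            if len(P)==0: continue
            zt=np.percentile(P[:,2],90);T=P[abs(P[:,2]-zt)<.006]
            hsv=cv2.cvtColor(p["img"],cv2.COLOR_BGR2HSV)[m].mean(0)
            print(l,round(q["confidence"],2),np.round(q["location"]),len(P),"z90",round(zt,4),"rect",*rect(T[:,:2]),"hsv",hsv.round())
E
```

```text
scene
petal1_mid 0.52 [306. 173.] 208 z90 0.0164 rect [0.3822 0.2123] (83, 37) 10.1 hsv [ 77.  48. 111.]
petal1_mid 0.28 [276. 228.] 3039 z90 0.0263 rect [0.5156 0.0047] (262, 165) 85.3 hsv [ 20.  29. 112.]
carriage_tray 0.71 [274. 230.] 3053 z90 0.0262 rect [0.5156 0.0047] (262, 165) 85.3 hsv [ 20.  29. 111.]
carriage_post 0.57 [278. 231.] 2850 z90 0.0261 rect [0.5182 0.0037] (260, 159) 85.3 hsv [ 20.  28. 111.]
scanner 0.97 [295. 272.] 10825 z90 0.1028 rect [ 0.764  -0.0163] (289, 150) 85.5 hsv [ 24.  28. 137.]
scanner 0.7 [274. 232.] 2969 z90 0.0263 rect [0.5156 0.0046] (261, 165) 85.3 hsv [ 20.  29. 111.]
scanner 0.55 [376. 179.] 62 z90 0.043 rect [0.5342 0.3789] (29, 26) -38.4 hsv [ 59.  97. 121.]
key_blue 0.56 [276. 231.] 2867 z90 0.0261 rect [0.5215 0.0039] (261, 153) 85.3 hsv [ 20.  28. 111.]
key_green 0.42 [376. 177.] 76 z90 0.0425 rect [0.5334 0.3779] (29, 29) 51.7 hsv [ 56.  89. 113.]
key_red 0.49 [309. 174.] 207 z90 0.0164 rect [0.3822 0.2123] (83, 37) 10.1 hsv [ 77.  48. 111.]
panel 0.74 [366. 215.] 893 z90 0.0211 rect [0.5865 0.3076] (250, 75) -53.9 hsv [ 30.  23. 109.]
[... 3042 characters left out ...]
1  -0.2792] (73, 39) 36.1 hsv [ 16. 154. 169.]
bay1 0.72 [273. 225.] 2899 z90 0.0276 rect [0.5089 0.0075] (264, 170) 84.5 hsv [17. 38. 92.]
bay1 0.5 [295. 162.] 119 z90 0.0331 rect [ 0.571  -0.2792] (73, 39) 36.1 hsv [ 16. 154. 169.]
bay2 0.72 [273. 225.] 2899 z90 0.0276 rect [0.5089 0.0075] (264, 170) 84.5 hsv [17. 38. 92.]
bay2 0.5 [295. 162.] 119 z90 0.0331 rect [ 0.571  -0.2792] (73, 39) 36.1 hsv [ 16. 154. 169.]
weight 0.61 [146. 277.] 613 z90 0.0627 rect [0.7469 0.3083] (33, 32) -63.9 hsv [ 19. 185. 145.]
pot 0.75 [247. 152.] 747 z90 0.0731 rect [ 0.7241 -0.2329] (145, 127) -16.6 hsv [73. 88. 75.]
pot 0.6 [199. 264.] 91 z90 0.0433 rect [0.6298 0.2412] (27, 26) 28.8 hsv [ 22.  54. 173.]
```

```bash
python3 - <<'E'
from h import *
shift([0.40,0.24,0.22],104)
shift([0.40,0.24,0.22],85)
E
```

```text
tcp [0.1858 0.491  0.2102] jaw 69.3 xdir [-0.  0. -1.] -> [-0.0122, -0.1987, 0.3614] ('twist', np.float64(-0.1929), 'or', np.float64(0.8071))
tcp [0.1858 0.491  0.2102] jaw 69.3 xdir [-0.  0. -1.] -> [-0.0122, -0.1987, 0.3614] ('twist', np.float64(-0.0874), 'or', np.float64(0.9126))
```

```bash
python3 -m creep '{"translation": [[-0.012,-0.199,0.361],[-0.012,-0.199,0.361],[-0.012,-0.199,0.361],[-0.012,-0.199,0.361],[-0.012,-0.199,0.361],[-0.012,-0.199,0.361],[-0.012,-0.199,0.361],[-0.012,-0.199,0.361]], "twist": [-0.087,-0.087,-0.087,-0.087,-0.087,-0.087,-0.087,-0.087]}'
cat >> h.py <<'E'
def look(name):
    s=manip.observe();p=manip.capture("wrist");cv2.imwrite(f"pics/{name}.png",p["img"]);return s,p
def petals(s,p,label="petal1_mid",ztol=.005):
    "blue blobs -> top face rect in world"
    W=cloud(p,s);m=bluemask(p).astype(np.uint8)
    n,L,st,_=cv2.connectedComponentsWithStats(m)
    out=[]
    for i in range(1,n):
        if st[i,4]<150: continue
        P=W[L==i];P=P[~np.isnan(P[:,0])]
        if len(P)<100: continue
        zt=np.percentile(P[:,2],80);T=P[abs(P[:,2]-zt)<ztol]
        if len(T)<50: continue
        c=cv2.convexHull(np.argwhere(L==i)[:,::-1].astype(np.float32))[:,0]
        print("blob px",np.round(np.argwhere(L==i).mean(0)[::-1]),st[i,4],"z",round(zt,4),*rect(ray(p,c,zt,s)[:,:2]),"top-cloud",*rect(T[:,:2]))
E
python3 - <<'E'
from h import *
s,p=look("w1");print(s["tcp_pos"],s["joint_positions"].round(2))
petals(s,p)
W=cloud(p,s)
for l in ["petal1_mid"]:
    for q in manip.cut_out(p,l):
        m=q["region"].astype(bool);P=W[m];P=P[~np.isnan(P[:,0])];zt=np.percentile(P[:,2],80);T=P[abs(P[:,2]-zt)<.005]
        print(q["confidence"],q["location"],zt,rect(T[:,:2]))
E
```

```text
time: 2.55
tcp_pos: [0.4024, 0.2365, 0.2198]
ee_rot: [0.074, 1.568, -0.076]
wrist_force: [-0.8, -0.3, 0.4]
opening: 0.999
[0.40236816 0.23647717 0.21978501] [ 0.39 -0.1  -0.03  1.64 -0.    0.48]
blob px [261. 161.] 1732 z 0.0177 [0.3755 0.2123] (79, 33) 11.5 top-cloud [0.3756 0.2123] (79, 33) 11.1
blob px [398. 171.] 1738 z 0.0176 [0.4014 0.3627] (80, 34) 14.4 top-cloud [0.4018 0.3634] (79, 33) 14.1
blob px [275. 247.] 1427 z 0.0178 [0.4776 0.2174] (80, 34) 12.1 top-cloud [0.4782 0.2177] (80, 34) 11.8
blob px [340. 343.] 534 z 0.0436 [0.5951 0.2852] (34, 31) -3.5 top-cloud [0.598  0.2854] (31, 30) 88.0
0.71 [510.3, 22.0] 0.017365045111911847 (array([0.2574, 0.4795]), (70, 35), -54.5)
```

View pics/w1.png

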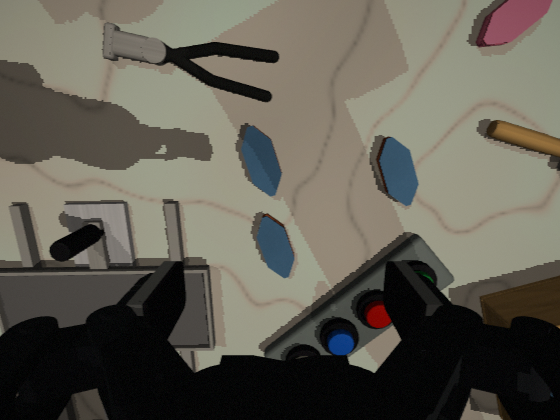

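Blue petals: A (261,161), B (275,247), C (398,171). The pink one at (510,22) is not meant. Before grasping I'll look at the tray.

```bash
python3 - <<'E'
from h import *
shift([0.50,0.02,0.25],85)
E
```

```text
tcp [0.3999 0.2394 0.2198] jaw 84.8 xdir [-0.001  0.    -1.   ] -> [-0.038, -0.2617, 0.1495] ('twist', np.float64(-0.0012), 'or', np.float64(0.9988))
```

```bash
python3 -m creep '{"translation": [[-0.038,-0.262,0.15],[-0.038,-0.262,0.15],[-0.038,-0.262,0.15],[-0.038,-0.262,0.15],[-0.038,-0.262,0.15],[-0.038,-0.262,0.15],[-0.038,-0.262,0.15]], "twist": [0,0,0,0,0,0,0]}'
python3 - <<'E'
from h import *
s,p=look("w2");np.save("w2.npy",{"s":s,"p":p},allow_pickle=True);print(s["tcp_pos"])
W=cloud(p,s)
for l in ["carriage_tray","carriage_post","scanner"]:
    for q in manip.cut_out(p,l)[:2]:
        m=q["region"].astype(bool);P=W[m];P=P[~np.isnan(P[:,0])]
        zs=np.percentile(P[:,2],[10,50,90])
        print(l,q["confidence"],q["location"],zs.round(4))
        for z in zs: print("   ",rect(P[abs(P[:,2]-z)<.003][:,:2]))
# post
q=(W[...,2]>.07)&(W[...,2]<.09)&(W[...,0]<.5)&(W[...,0]>.4)&(abs(W[...,1])<.06)
P=W[q];print("post",P[:,:3].mean(0),P[:,2].max(),rect(P[:,:2]) if len(P) else 0)
E
```

```text
time: 3.35
tcp_pos: [0.5004, 0.0213, 0.2501]
ee_rot: [0.07, 1.57, -0.069]
wrist_force: [-0.5, 0.3, -0.5]
opening: 0.994
[0.50044629 0.02131879 0.25007251]
carriage_tray 0.86 [270.8, 207.0] [0.0221 0.0233 0.0284]
    (array([0.5072, 0.0044]), (255, 164), 85.4)
    (array([0.508 , 0.0047]), (254, 165), 84.7)
    (array([0.5142, 0.0039]), (261, 158), 85.6)
carriage_post 0.67 [270.9, 209.7] [0.0221 0.0233 0.0284]
    (array([0.5073, 0.0044]), (255, 164), 85.4)
    (array([0.508 , 0.0047]), (254, 165), 84.7)
    (array([0.5376, 0.0021]), (261, 111), 85.5)
carriage_post 0.47 [489.3, 225.0] [0.0098 0.0205 0.022 ]
    (array([0.5726, 0.2645]), (221, 65), -35.6)
    (array([0.5957, 0.2888]), (201, 76), -53.8)
    (array([0.5961, 0.2883]), (199, 75), -54.3)
scanner 0.89 [274.5, 219.4] [0.0108 0.0228 0.0537]
    (array([0.5733, 0.0054]), (334, 278), -4.6)
    (array([0.5776, 0.0056]), (304, 279), -4.8)
    (array([0.5719, 0.0798]), (300, 20), 19.7)
scanner 0.31 [43.7, 257.5] [0.0314 0.0324 0.0333]
    (array([ 0.5729, -0.2829]), (85, 39), 29.0)
    (array([ 0.5729, -0.2829]), (85, 39), 29.0)
    (array([ 0.5729, -0.2829]), (85, 39), 29.0)
post [0.43756599 0.00996952 0.08057665] 0.0831729944300143 (array([0.4375, 0.0097]), (21, 20), -50.9)
```

View pics/w2.png

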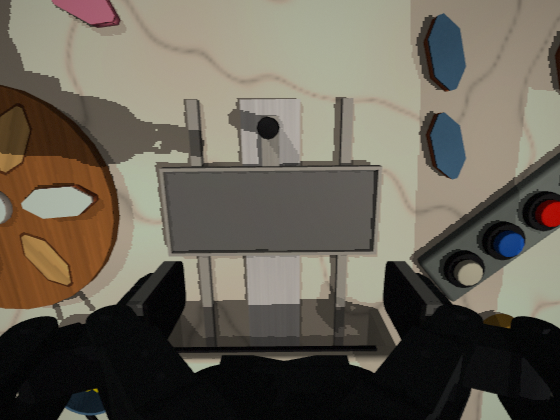

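```bash
python3 - <<'E'
from h import *
shift([0.478,0.2175,0.10],102)
E
```

```text
tcp [0.5    0.0224 0.2502] jaw 85.1 xdir [-0.  0. -1.] -> [0.1879, 0.2406, -0.0482] ('twist', np.float64(-0.0939), 'or', np.float64(0.9061))
```

```bash
python3 -m creep '{"translation": [[0.188,0.241,-0.048],[0.188,0.241,-0.048],[0.188,0.241,-0.048],[0.188,0.241,-0.048],[0.188,0.241,-0.048],[0.188,0.241,-0.048],[0.188,0.241,-0.048],[0.188,0.241,-0.048]], "twist": [-0.094,-0.094,-0.094,-0.094,-0.094,-0.094,-0.094,-0.094]}' 70 40
python3 - <<'E'
from h import *
s,p=look("w3");petals(s,p)
shift([0.478,0.2175,0.011],102)
E
```

```text
time: 4.35
tcp_pos: [0.4799, 0.2161, 0.1011]
ee_rot: [-0.163, 1.563, 0.163]
wrist_force: [0.8, 0.6, 0.1]
opening: 0.697
blob px [310.  66.] 4715 z 0.0175 [0.3758 0.2124] (79, 33) 12.0 top-cloud [0.3756 0.2125] (79, 33) 12.0
blob px [501. 149.] 4099 z 0.0174 [0.4021 0.3627] (79, 35) 13.9 top-cloud [0.4019 0.3637] (80, 35) 14.1
blob px [287. 207.] 3400 z 0.0176 [0.4782 0.2172] (79, 33) 13.0 top-cloud [0.4785 0.2174] (80, 33) 13.1
tcp [0.4804 0.2158 0.1015] jaw 101.8 xdir [ 0.003  0.    -1.   ] -> [0.1131, 0.0028, -0.0028] ('twist', np.float64(-0.001), 'or', np.float64(0.999))
```

View pics/w3.png

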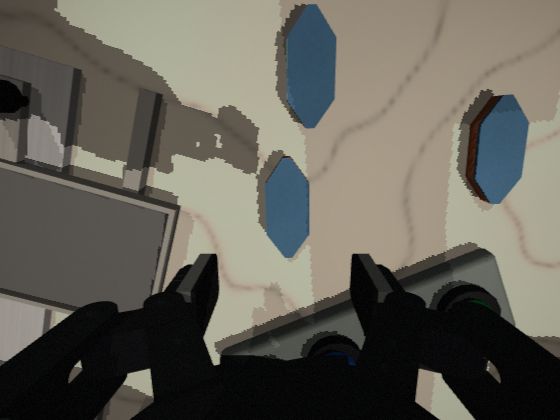

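The picture confirms cobalt petal B at (287,207). I'm descending on it and closing the jaws.

```bash
python3 -m creep '{"translation": [[0.05,0.002,-0.003],[0.09,0.002,-0.003],[0.113,0.002,-0.003],[0.113,0.002,-0.003],[0.113,0.002,-0.003]], "twist": [-0.004,-0.004,-0.004,-0.004,-0.004]}' 70
python3 -m creep '{"translation": [[0,0,0],[0,0,0],[0,0,0],[0,0,0],[0,0,0]], "twist": [0,0,0,0,0]}' 0 40
python3 -m creep '{"translation": [[-0.06,0,0],[-0.12,0,0],[-0.12,0,0],[-0.12,0,0]], "twist": [0,0,0,0]}'
python3 - <<'E'
from h import *
s,p=look("w4");petals(s,p)
shift([0.5431,0.0719,0.12],85.5)
E
```

```text
time: 4.9
tcp_pos: [0.4778, 0.2164, 0.0108]
ee_rot: [-0.171, 1.562, 0.171]
wrist_force: [-0.2, 0.7, 1.1]
opening: 0.698
time: 5.4
tcp_pos: [0.4769, 0.2171, 0.0097]
ee_rot: [-0.172, 1.563, 0.172]
wrist_force: [-0.6, -0.0, -0.4]
opening: -0.0
time: 5.8
tcp_pos: [0.4783, 0.2176, 0.1076]
ee_rot: [-0.172, 1.559, 0.173]
wrist_force: [-0.8, -0.5, 0.6]
opening: -0.003
blob px [309.  69.] 4448 z 0.0176 [0.3756 0.2124] (78, 33) 12.7 top-cloud [0.3753 0.2124] (79, 33) 12.5
blob px [493. 152.] 3873 z 0.0174 [0.4019 0.3624] (78, 35) 14.6 top-cloud [0.402  0.3635] (79, 35) 14.0
blob px [285. 205.] 3156 z 0.0176 [0.4754 0.2165] (74, 33) 13.5 top-cloud [0.4754 0.2166] (74, 33) 13.5
tcp [0.4769 0.2171 0.1056] jaw 102.6 xdir [ 0.001  0.    -1.   ] -> [-0.018, -0.1952, 0.0413] ('twist', np.float64(0.0949), 'or', np.float64(-0.9051))
```

View pics/w4.png

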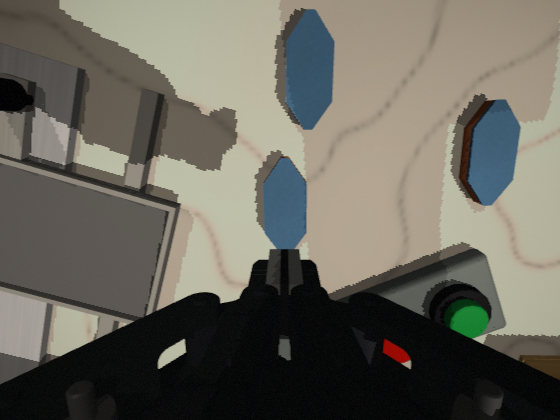

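```bash
python3 - <<'E'
from h import *
s,p=look("w5")
A,b=tf(p,s);m=R.from_rotvec(s["ee_rot"]).as_matrix()
for d in (-.03,-.011,0,.008,.02): print(d,proj(p,s["tcp_pos"]+m[:,0]*d,s).round(1))
W=cloud(p,s)
for u,v in [(285,255),(285,262),(285,275),(275,255),(295,255)]:
    print((u,v),((W[v,u]-s["tcp_pos"])@m).round(4))
q=manip.capture("side");x,y=proj(q,[0.478,0.217,0.05])[0].astype(int);print(x,y)
c=q["img"][y-80:y+80,x-100:x+100];cv2.imwrite("pics/s5.png",cv2.resize(c,None,fx=4,fy=4))
E
```

```text
-0.03 [[285.4 277.7]]
-0.011 [[285.3 260.5]]
0 [[285.2 252.2]]
0.008 [[285.2 246.7]]
0.02 [[285.1 239.4]]
(285, 255) [-0.0341 -0.0002 -0.0125]
(285, 262) [-0.0398 -0.0002 -0.0118]
(285, 275) [-0.0517 -0.0002 -0.0119]
(275, 255) [-0.0334 -0.0044 -0.0123]
(295, 255) [-0.0339  0.004  -0.0125]
257 274
```

View pics/s5.png

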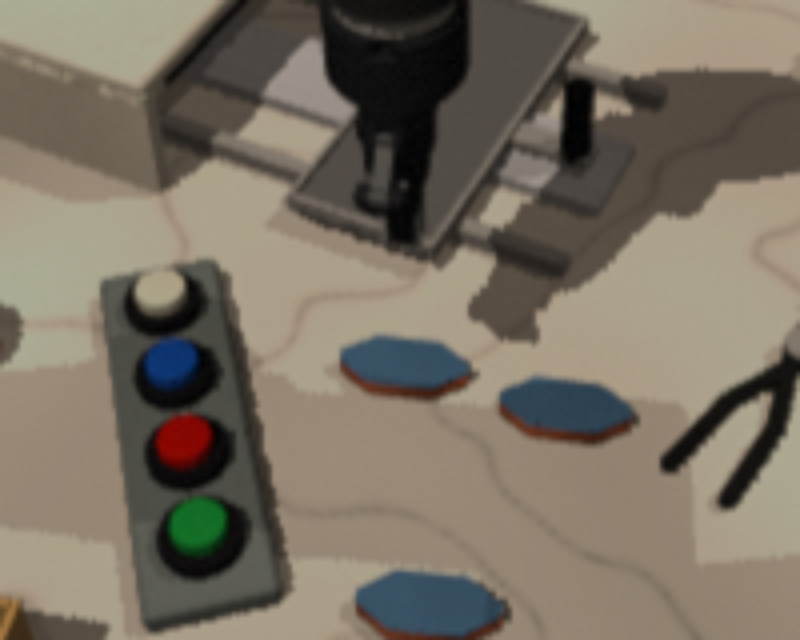

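```bash
python3 - <<'E'
from h import *
s,p=look("w6");m=R.from_rotvec(s["ee_rot"]).as_matrix();W=cloud(p,s)
for v in range(240,275,3): print(v,((W[v,280]-s["tcp_pos"])@m).round(4),p["depth"][v,280])
q=manip.capture("side");
for d in (-.04,-.03,-.011,0,.008): print(d,proj(q,s["tcp_pos"]+m[:,0]*d).round(1))
print("tip in side approx",257-100+400/4,274-80+240/4)
Wq=cloud(q)
for v in range(245,262,2): print(v,Wq[v,257].round(4))
E
```

```text
240 [ 0.0869 -0.0039  0.0247] 0.26672125
243 [ 0.0861 -0.0039  0.027 ] 0.2665262
246 [ 0.0873 -0.0039  0.0301] 0.26854765
249 [-0.026  -0.0024 -0.0121] 0.14814414
252 [-0.0295 -0.0024 -0.0121] 0.14475182
255 [-0.033  -0.0023 -0.0121] 0.14142604
258 [-0.0363 -0.0023 -0.0121] 0.13819632
261 [-0.0392 -0.0022 -0.0121] 0.13540433
264 [-0.043  -0.0022 -0.0124] 0.13160247
267 [-0.0459 -0.0022 -0.0125] 0.12882021
270 [-0.0474 -0.0021 -0.0119] 0.12756416
273 [-0.0506 -0.0021 -0.0122] 0.12440557
-0.04 [[257.5 247.4]]
-0.03 [[257.6 250.4]]
-0.011 [[257.9 256.1]]
0 [[258.  259.4]]
0.008 [[258.1 261.7]]
tip in side approx 257.0 254.0
245 [0.4502 0.2735 0.2155]
247 [0.4501 0.2741 0.2103]
249 [0.4714 0.2286 0.1515]
251 [0.4712 0.2293 0.1459]
253 [0.4726 0.2268 0.1363]
255 [0.4724 0.2277 0.1307]
257 [ 0.5208  0.124  -0.001 ]
259 [0.5169 0.1329 0.0018]
261 [ 0.5151  0.1374 -0.0006]
```

Both cameras put the real fingertips about 25 mm behind the TCP, not 8 mm ahead as described. That explains the empty grasp. I'll measure again with the jaws open before going lower.

```bash
python3 -m creep '{"translation": [[0,0,0],[0,0,0],[0,0,0],[0,0,0],[0,0,0]], "twist": [0,0,0,0,0]}' 65 40
cat >> h.py <<'E'
def tips(s,p):
    "finger points in tool frame, from wrist depth"
    m=R.from_rotvec(s["ee_rot"]).as_matrix();T=(cloud(p,s)-s["tcp_pos"])@m
    k=(p["depth"]<.165)&(p["depth"]>0)
    for sg in(-1,1):
        P=T[k&(sg*T[...,1]>0)]
        i=np.argsort(P[:,0])[-25:]
        print("tip",sg,P[i].mean(0).round(4),"max x",P[:,0].max().round(4))
E
python3 - <<'E'
from h import *
s,p=look("w7");tips(s,p);print(s["opening"],s["tcp_pos"])
q=manip.capture("side");W=cloud(q)
m=R.from_rotvec(s["ee_rot"]).as_matrix();T=(W-s["tcp_pos"])@m
k=(abs(T[...,1])<.06)&(abs(T[...,2])<.03)&(T[...,0]<.02)&(T[...,0]>-.2)
P=T[k];i=np.argsort(P[:,0])[-20:];print(P[i].round(4)[::4])
E
```

```text
time: 6.55
tcp_pos: [0.4767, 0.217, 0.1054]
ee_rot: [-0.172, 1.564, 0.172]
wrist_force: [-0.5, 0.5, 0.5]
opening: 0.653
tip -1 [-0.0268 -0.0282 -0.0003] max x -0.0251
tip 1 [-0.0268  0.0274 -0.0005] max x -0.0255
0.6534860430230895 [0.47674739 0.21701099 0.10542675]
[[-0.035   0.0407 -0.0054]
 [-0.0336  0.0359 -0.0089]
 [-0.0315 -0.0278 -0.0065]
 [-0.0288 -0.0272 -0.0066]
 [-0.0264  0.0358 -0.0065]]
```

```bash
python3 -m creep '{"translation": [[0.05,0,0.0],[0.1,0,0.001],[0.13,0,0.001],[0.145,0,0.001],[0.154,0,0.001],[0.154,0,0.001]], "twist": [0,0,0,0,0,0]}' 65
python3 - <<'E'
from h import *
s,p=look("w8");tips(s,p);print(s["wrist_force"],s["tcp_pos"]);petals(s,p)
q=manip.capture("side");x,y=200,240
x,y=proj(q,[0.478,0.217,0.03])[0].astype(int)
cv2.imwrite("pics/s8.png",cv2.resize(q["img"][y-60:y+60,x-80:x+80],None,fx=5,fy=5))
E
```

```text
time: 7.25
tcp_pos: [0.4775, 0.2172, -0.0179]
ee_rot: [-0.172, 1.564, 0.172]
wrist_force: [-0.8, 0.5, 0.9]
opening: 0.651
tip -1 [-0.0165 -0.0469 -0.0921] max x -0.0162
tip 1 [-0.0164  0.0737 -0.0694] max x -0.0159
[-0.75769844  0.54015561  0.92645177] [ 0.47748976  0.21718275 -0.0178633 ]
blob px [334.  59.] 10914 z 0.0175 [0.3914 0.2157] (47, 34) 12.2 top-cloud [0.3909 0.2158] (48, 34) 11.7
blob px [286. 277.] 10504 z 0.0175 [0.4768 0.2172] (79, 33) 13.2 top-cloud [0.4775 0.2174] (79, 34) 13.1
```

View pics/s8.png

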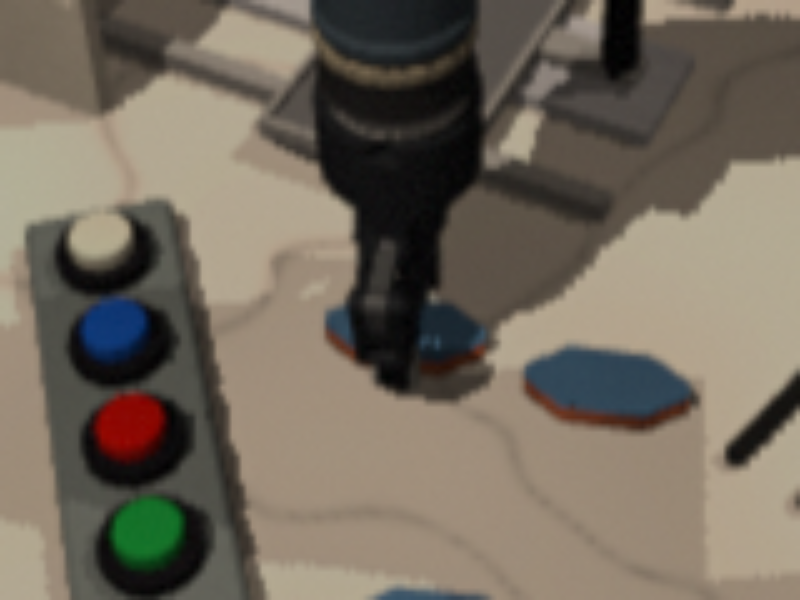

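View pics/w8.png

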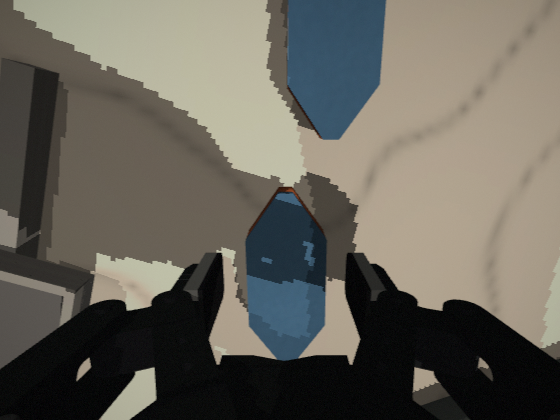

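The jaws straddle the petal at (286,277) with no contact force, so I'm closing.

```bash
python3 -m creep '{"translation": [[0,0,0],[0,0,0],[0,0,0],[0,0,0],[0,0,0]], "twist": [0,0,0,0,0]}' 0 40
python3 -m creep '{"translation": [[-0.06,0,0],[-0.12,0,0],[-0.17,0,0],[-0.18,0,0],[-0.18,0,0]], "twist": [0,0,0,0,0]}'
python3 - <<'E'
from h import *
s,p=look("w9");petals(s,p)
shift([0.5431,0.0719,0.10],85.5)
E
```

```text
time: 7.85
tcp_pos: [0.4793, 0.2177, -0.0158]
ee_rot: [-0.172, 1.56, 0.173]
wrist_force: [0.3, 0.2, 6.0]
opening: 0.381
time: 8.35
tcp_pos: [0.4789, 0.2176, 0.1282]
ee_rot: [-0.172, 1.56, 0.173]
wrist_force: [0.1, -0.0, -0.9]
opening: 0.384
blob px [307.  73.] 3768 z 0.0176 [0.3756 0.2124] (78, 33) 12.7 top-cloud [0.3755 0.2124] (79, 33) 12.7
blob px [478. 149.] 3355 z 0.0175 [0.4022 0.3624] (79, 35) 14.7 top-cloud [0.4018 0.3639] (79, 35) 15.3
blob px [284. 273.] 10368 z 0.1615 [0.4778 0.2165] (80, 34) 13.5 top-cloud [0.4784 0.2166] (81, 34) 13.6
blob px [324. 346.] 462 z 0.0435 [0.5897 0.2777] (23, 21) 13.9 top-cloud [0.5931 0.2784] (23, 17) -69.8
tcp [0.4774 0.2172 0.1258] jaw 102.6 xdir [-0. -0. -1.] -> [0.0323, -0.1951, 0.0406] ('twist', np.float64(0.0948), 'or', np.float64(-0.9052))
```

View pics/w9.png

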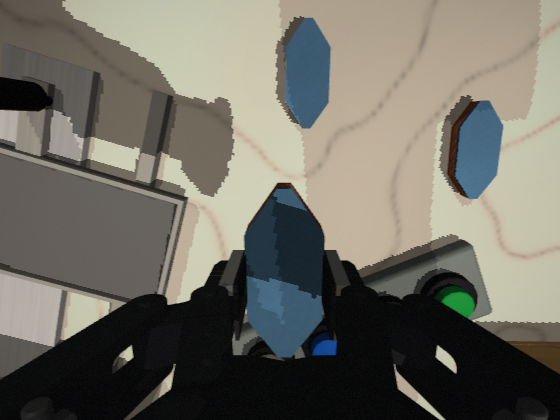

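```bash
python3 -m creep '{"translation": [[0.032,-0.195,0.041],[0.032,-0.195,0.041],[0.032,-0.195,0.041],[0.032,-0.195,0.041],[0.032,-0.195,0.041],[0.032,-0.195,0.041]], "twist": [0.097,0.097,0.097,0.097,0.097,0.097]}'
python3 - <<'E'
from h import *
s,p=look("w10");petals(s,p)
shift([0.5431,0.0719,0.006],85)
E
```

```text
time: 9.0
tcp_pos: [0.5417, 0.0727, 0.0986]
ee_rot: [0.068, 1.574, -0.066]
wrist_force: [0.3, 0.2, -1.9]
opening: 0.383
blob px [487.   4.] 210 z 0.0173 [0.4123 0.2166] (16, 7) 85.1 top-cloud [0.4118 0.2174] (17, 7) 85.3
blob px [284. 272.] 10296 z 0.132 [0.5404 0.0718] (79, 34) -4.9 top-cloud [0.5413 0.0715] (81, 35) -4.6
blob px [556. 271.] 166 z 0.0384 [0.598  0.2683] (22, 5) 7.1 top-cloud [0.5998 0.2707] (21, 5) 2.4
tcp [0.542  0.0733 0.0993] jaw 85.2 xdir [-0.003  0.001 -1.   ] -> [0.1167, -0.0017, 0.0019] ('twist', np.float64(0.001), 'or', np.float64(-0.999))
```

View pics/w10.png

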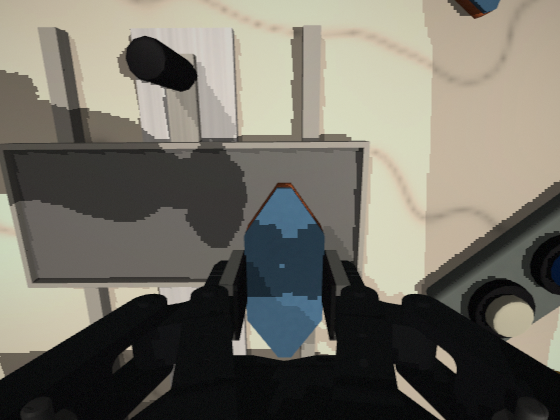

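```bash
python3 -m creep '{"translation": [[0.04,0,0.002],[0.08,0,0.002],[0.1,0,0.002],[0.11,0,0.002],[0.114,0,0.002],[0.115,0,0.002],[0.115,0,0.002]], "twist": [0,0,0,0,0,0,0]}'
python3 -m creep '{"translation": [[0,0,0],[0,0,0],[0,0,0]], "twist": [0,0,0]}' 60
python3 -m creep '{"translation": [[-0.03,0,0],[-0.09,0,0],[-0.14,0,0],[-0.16,0,0],[-0.16,0,0]], "twist": [0,0,0,0,0]}'
python3 - <<'E'
from h import *
s,p=look("w11");petals(s,p)
shift([0.3755,0.2124,0.10],102.5)
E
```

```text
time: 9.75
tcp_pos: [0.5461, 0.0723, 0.01]
ee_rot: [0.067, 1.567, -0.066]
wrist_force: [-0.3, 0.4, -1.1]
opening: 0.384
time: 10.05
tcp_pos: [0.5458, 0.0719, 0.0095]
ee_rot: [0.067, 1.568, -0.067]
wrist_force: [-0.4, -0.1, 0.2]
opening: 0.602
time: 10.55
tcp_pos: [0.548, 0.0718, 0.1412]
ee_rot: [0.067, 1.561, -0.067]
wrist_force: [-0.4, 0.0, -0.6]
opening: 0.599
blob px [457.   6.] 351 z 0.0174 [0.4095 0.2143] (25, 12) 85.1 top-cloud [0.4089 0.2149] (24, 12) 84.2
blob px [284. 200.] 3082 z 0.0396 [0.5453 0.0709] (79, 34) -4.1 top-cloud [0.5456 0.0712] (80, 33) -3.9
blob px [537. 241.] 1233 z 0.0434 [0.5964 0.2811] (36, 32) 44.1 top-cloud [0.5986 0.2847] (32, 31) 82.9
tcp [0.5465 0.0719 0.1385] jaw 85.1 xdir [ 0.004  0.    -1.   ] -> [0.0472, 0.1568, -0.2282] ('twist', np.float64(-0.0967), 'or', np.float64(0.9033))
```

View pics/w11.png

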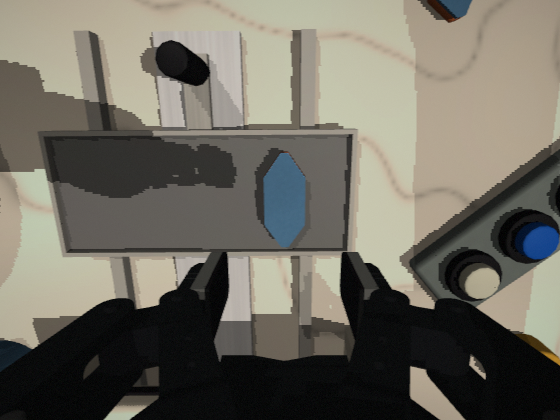

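Petal B is flat in the tray at (284,200). Next is A.

```bash
python3 -m creep '{"translation": [[0.02,0.157,-0.228],[0.047,0.157,-0.228],[0.047,0.157,-0.228],[0.047,0.157,-0.228],[0.047,0.157,-0.228],[0.047,0.157,-0.228],[0.047,0.157,-0.228]], "twist": [-0.097,-0.097,-0.097,-0.097,-0.097,-0.097,-0.097]}' 65
python3 - <<'E'
from h import *
s,p=look("w12");petals(s,p)
shift([0.3755,0.2124,-0.016],102.5)
E
```

```text
time: 11.3
tcp_pos: [0.3728, 0.2123, 0.0971]
ee_rot: [-0.174, 1.566, 0.172]
wrist_force: [0.6, 0.1, 1.2]
opening: 0.647
blob px [284. 214.] 3466 z 0.0176 [0.3752 0.2123] (80, 33) 11.8 top-cloud [0.3756 0.2123] (80, 33) 12.1
blob px [459. 275.] 2317 z 0.0175 [0.3928 0.3603] (62, 35) 14.6 top-cloud [0.3928 0.3616] (63, 34) 14.7
blob px [ 83. 369.] 170 z 0.0401 [0.5275 0.0818] (24, 7) -32.2 top-cloud [0.5287 0.0815] (23, 6) -31.5
tcp [0.3738 0.2121 0.0978] jaw 102.6 xdir [-0.001 -0.001 -1.   ] -> [0.1423, 0.0, 0.0024] ('twist', np.float64(0.0004), 'or', np.float64(-0.9996))
```

View pics/w12.png

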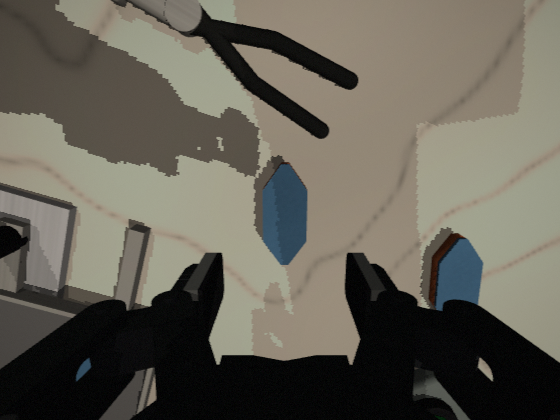

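Cobalt petal A sits centred between the jaws at (284,214). Descending and gripping.

```bash
python3 -m creep '{"translation": [[0.05,0,0.002],[0.1,0,0.002],[0.13,0,0.002],[0.141,0,0.002],[0.141,0,0.002]], "twist": [0,0,0,0,0]}' 65
python3 -m creep '{"translation": [[0,0,0],[0,0,0],[0,0,0],[0,0,0]], "twist": [0,0,0,0]}' 0 40
python3 -m creep '{"translation": [[-0.06,0,0],[-0.12,0,0],[-0.15,0,0],[-0.15,0,0]], "twist": [0,0,0,0]}'
python3 - <<'E'
from h import *
s,p=look("w13");petals(s,p)
shift([0.5376,0.0021,0.11],85)
E
```

```text
time: 11.85
tcp_pos: [0.375, 0.2118, -0.0152]
ee_rot: [-0.172, 1.567, 0.17]
wrist_force: [-0.2, 0.3, 0.4]
opening: 0.647
time: 12.25
tcp_pos: [0.3777, 0.2136, -0.0117]
ee_rot: [-0.172, 1.559, 0.173]
wrist_force: [1.1, -1.1, 5.5]
opening: 0.382
time: 12.65
tcp_pos: [0.3788, 0.2144, 0.1113]
ee_rot: [-0.17, 1.555, 0.174]
wrist_force: [0.3, 0.1, -0.5]
opening: 0.381
blob px [285. 276.] 7088 z 0.1405 [0.3761 0.2131] (80, 34) 12.6 top-cloud [0.3768 0.2135] (81, 34) 12.3
blob px [449. 266.] 2734 z 0.0175 [0.4003 0.3622] (78, 35) 14.7 top-cloud [0.3998 0.3633] (76, 34) 14.8
blob px [ 75. 331.] 191 z 0.0397 [0.514 0.067] (33, 6) -43.1 top-cloud [0.515  0.0661] (32, 5) -44.9
tcp [0.3772 0.2137 0.1085] jaw 102.6 xdir [ 0.005  0.002 -1.   ] -> [-0.0014, -0.3019, 0.138] ('twist', np.float64(0.0977), 'or', np.float64(-0.9023))
```

```bash
python3 -m creep '{"translation": [[0,-0.302,0.138],[0,-0.302,0.138],[0,-0.302,0.138],[0,-0.302,0.138],[0,-0.302,0.138],[0,-0.302,0.138],[0.0,-0.302,0.138],[0.0,-0.302,0.138]], "twist": [0.098,0.098,0.098,0.098,0.098,0.098,0.098,0.098]}'
python3 - <<'E'
from h import *
s,p=look("w14");petals(s,p)
shift([0.5376,0.0021,0.009],85)
E
```

```text
time: 13.5
tcp_pos: [0.5341, 0.0019, 0.1044]
ee_rot: [0.071, 1.574, -0.069]
wrist_force: [0.0, 0.5, -0.5]
opening: 0.377
blob px [381. 222.] 3996 z 0.0395 [0.5452 0.0706] (80, 35) -5.0 top-cloud [0.5457 0.0713] (80, 34) -4.2
blob px [284. 266.] 9822 z 0.1336 [0.5316 0.0012] (79, 34) -5.1 top-cloud [0.5323 0.0012] (80, 34) -3.7
tcp [0.5342 0.0025 0.1049] jaw 85.0 xdir [-0.003  0.001 -1.   ] -> [0.1198, -0.0002, 0.0047] ('twist', np.float64(-0.0), 'or', np.float64(1.0))
```

View pics/w14.png

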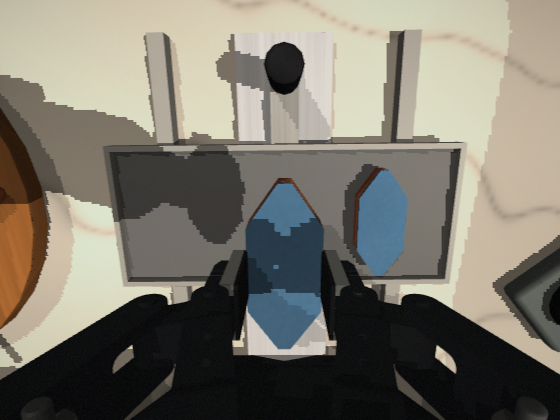

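```bash
python3 -m creep '{"translation": [[0.04,0,0.006],[0.08,0,0.006],[0.1,0,0.006],[0.112,0,0.006],[0.115,0,0.006],[0.115,0,0.006]], "twist": [0,0,0,0,0,0]}'
python3 -m creep '{"translation": [[0,0,0],[0,0,0],[0,0,0]], "twist": [0,0,0]}' 58
python3 -m creep '{"translation": [[-0.03,0,0],[-0.09,0,0],[-0.14,0,0],[-0.16,0,0],[-0.16,0,0]], "twist": [0,0,0,0,0]}'
python3 - <<'E'
from h import *
s,p=look("w15");petals(s,p)
shift([0.402,0.363,0.10],104.3)
E
```

```text
time: 14.15
tcp_pos: [0.5406, 0.0015, 0.0147]
ee_rot: [0.069, 1.569, -0.068]
wrist_force: [0.1, -0.1, -0.5]
opening: 0.382
time: 14.45
tcp_pos: [0.5418, 0.0006, 0.0155]
ee_rot: [0.069, 1.567, -0.07]
wrist_force: [0.1, 0.5, -0.2]
opening: 0.582
time: 14.95
tcp_pos: [0.5437, 0.0003, 0.1471]
ee_rot: [0.069, 1.561, -0.07]
wrist_force: [0.0, 0.1, 0.2]
opening: 0.582
blob px [285. 196.] 2981 z 0.0396 [5.395e-01 4.000e-04] (79, 34) -6.0 top-cloud [0.5399 0.0006] (80, 33) -4.5
blob px [369. 196.] 3019 z 0.0396 [0.5453 0.0707] (78, 34) -4.6 top-cloud [0.5456 0.0713] (79, 34) -4.9
blob px [ 94. 365.] 165 z 0.0347 [ 0.6949 -0.2049] (32, 8) -49.7 top-cloud [ 0.7    -0.2092] (7, 3) 38.5
tcp [5.422e-01 5.000e-04 1.443e-01] jaw 84.9 xdir [ 0.004 -0.001 -1.   ] -> [0.0543, 0.4359, -0.215] ('twist', np.float64(-0.1077), 'or', np.float64(0.8923))
```

View pics/w15.png

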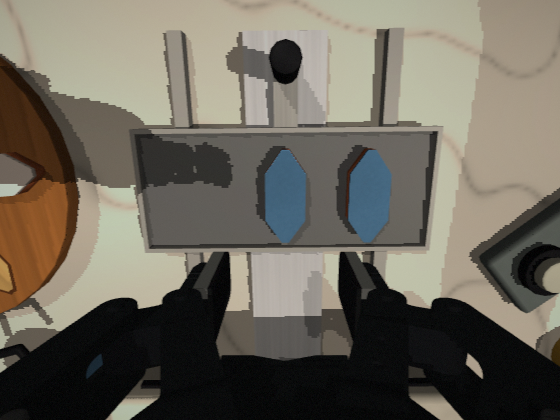

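Both petals lie flat in the tray at (285,196) and (369,196). Next is C.

```bash
python3 -m creep '{"translation": [[0.0,0.436,-0.215],[0.0,0.436,-0.215],[0,0.436,-0.215],[0.0,0.436,-0.215],[0.054,0.436,-0.215],[0.054,0.436,-0.215],[0.054,0.436,-0.215],[0.054,0.436,-0.215]], "twist": [-0.108,-0.108,-0.108,-0.108,-0.108,-0.108,-0.108,-0.108]}' 65
python3 -m creep '{"translation": [[0,0,0],[0,0,0]], "twist": [0,0]}'
python3 - <<'E'
from h import *
s,p=look("w16");petals(s,p)
shift([0.402,0.363,-0.014],104.3)
E
```

```text
time: 15.8
tcp_pos: [0.3974, 0.3644, 0.0958]
ee_rot: [-0.199, 1.566, 0.196]
wrist_force: [1.0, 0.3, 0.3]
opening: 0.649
time: 16.0
tcp_pos: [0.3982, 0.363, 0.0963]
ee_rot: [-0.201, 1.566, 0.197]
wrist_force: [-0.2, 0.4, -0.4]
opening: 0.646
blob px [285. 216.] 3477 z 0.0176 [0.4012 0.3635] (79, 33) 14.4 top-cloud [0.4014 0.3636] (79, 33) 14.4
blob px [130. 410.] 338 z 0.043 [0.584  0.2802] (30, 13) -35.5 top-cloud [0.5893 0.2778] (26, 8) -55.5
tcp [0.3991 0.3624 0.0971] jaw 104.4 xdir [-0.003 -0.003 -1.   ] -> [0.1389, 0.0001, 0.0041] ('twist', np.float64(0.0006), 'or', np.float64(-0.9994))
```

View pics/w16.png

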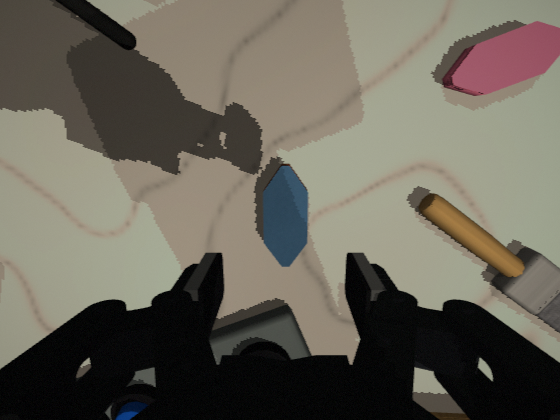

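```bash
python3 -m creep '{"translation": [[0.05,0,0.003],[0.1,0,0.003],[0.13,0,0.003],[0.139,0,0.003],[0.139,0,0.003]], "twist": [0,0,0,0,0]}' 65
python3 -m creep '{"translation": [[0,0,0],[0,0,0],[0,0,0],[0,0,0]], "twist": [0,0,0,0]}' 0 40
python3 -m creep '{"translation": [[-0.06,0,0],[-0.12,0,0],[-0.15,0,0],[-0.15,0,0]], "twist": [0,0,0,0]}'
python3 - <<'E'
from h import *
s,p=look("w17");petals(s,p)
shift([0.5321,-0.0677,0.11],85)
E
```

```text
time: 16.55
tcp_pos: [0.4021, 0.3621, -0.0134]
ee_rot: [-0.197, 1.565, 0.194]
wrist_force: [-0.1, 0.5, 0.2]
opening: 0.655
time: 16.95
tcp_pos: [0.4045, 0.365, -0.0097]
ee_rot: [-0.196, 1.557, 0.198]
wrist_force: [0.9, -1.0, 6.9]
opening: 0.377
time: 17.35
tcp_pos: [0.4055, 0.3664, 0.1136]
ee_rot: [-0.193, 1.553, 0.201]
wrist_force: [0.9, 0.3, -0.1]
opening: 0.376
blob px [285. 188.] 312 z 0.1403 [0.3665 0.3567] (11, 8) 77.2 top-cloud [0.3667 0.3569] (11, 7) 78.3
blob px [281. 302.] 4049 z 0.1408 [0.4211 0.3694] (41, 34) 11.4 top-cloud [0.4203 0.3696] (43, 33) 12.7
blob px [149. 400.] 272 z 0.0439 [0.5977 0.2937] (37, 8) -28.4 top-cloud [0.6021 0.2911] (29, 9) -37.0
tcp [0.404  0.3653 0.1105] jaw 104.4 xdir [ 0.004  0.003 -1.   ] -> [-0.0005, -0.5641, 0.0206] ('twist', np.float64(0.1077), 'or', np.float64(-0.8923))
```

```bash
python3 -m creep '{"translation": [[0,-0.564,0.021],[0,-0.564,0.021],[0,-0.564,0.021],[0,-0.564,0.021],[0,-0.564,0.021],[0,-0.564,0.021],[0,-0.564,0.021],[0,-0.564,0.021]], "twist": [0.108,0.108,0.108,0.108,0.108,0.108,0.108,0.108]}'
python3 - <<'E'
from h import *
shift([0.5341,-0.0677,0.10],85)
E
```

```text
time: 18.2
tcp_pos: [0.5146, -0.0211, 0.105]
ee_rot: [0.07, 1.574, -0.069]
wrist_force: [0.9, 0.7, -0.2]
opening: 0.376
tcp [ 0.5146 -0.0211  0.105 ] jaw 84.9 xdir [-0.004  0.001 -1.   ] -> [0.0061, -0.0559, 0.0295] ('twist', np.float64(-0.0004), 'or', np.float64(0.9996))
```

```bash
python3 -m creep '{"translation": [[0,-0.056,0.029],[0,-0.056,0.029],[0,-0.056,0.029],[0,-0.056,0.029]], "twist": [0,0,0,0]}'
python3 - <<'E'
from h import *
s,p=look("w18");petals(s,p)
shift([0.5341,-0.0677,0.014],85)
E
```

```text
time: 18.6
tcp_pos: [0.5338, -0.065, 0.106]
ee_rot: [0.07, 1.573, -0.068]
wrist_force: [-0.2, 0.4, -0.0]
opening: 0.377
blob px [375. 215.] 4008 z 0.0396 [ 5.389e-01 -1.000e-04] (79, 34) -5.3 top-cloud [5.393e-01 4.000e-04] (80, 34) -5.7
blob px [472. 214.] 4157 z 0.0395 [0.5451 0.0699] (79, 36) -4.5 top-cloud [0.5456 0.0711] (80, 35) -4.3
blob px [284. 262.] 9587 z 0.1331 [ 0.5305 -0.0657] (80, 34) -5.0 top-cloud [ 0.5314 -0.0657] (81, 34) -4.6
blob px [144. 404.] 247 z 0.037 [ 0.6928 -0.2022] (44, 7) -47.9 top-cloud [ 0.6983 -0.2102] (7, 2) 29.2
tcp [ 0.5341 -0.0647  0.1065] jaw 85.0 xdir [-0.003  0.001 -1.   ] -> [0.1156, -0.0038, 0.0007] ('twist', np.float64(0.0001), 'or', np.float64(-0.9999))
```

View pics/w18.png

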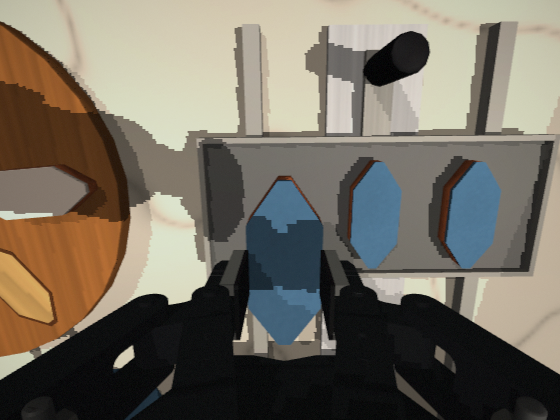

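```bash
python3 -m creep '{"translation": [[0.04,-0.004,0.003],[0.08,-0.004,0.003],[0.1,-0.004,0.003],[0.112,-0.004,0.003],[0.116,-0.004,0.003],[0.116,-0.004,0.003]], "twist": [0,0,0,0,0,0]}'
python3 -m creep '{"translation": [[0,0,0],[0,0,0],[0,0,0]], "twist": [0,0,0]}' 58
python3 -m creep '{"translation": [[-0.03,0,0],[-0.09,0,0],[-0.14,0,0],[-0.18,0,0],[-0.18,0,0]], "twist": [0,0,0,0,0]}'
python3 - <<'E'
from h import *
s,p=look("w19");petals(s,p)
shift([0.434,0.0098,0.14],85.5)
E
```

```text
time: 19.25
tcp_pos: [0.5375, -0.0689, 0.0153]
ee_rot: [0.068, 1.569, -0.069]
wrist_force: [0.7, -0.2, -1.7]
opening: 0.375
time: 19.55
tcp_pos: [0.5385, -0.0699, 0.0163]
ee_rot: [0.069, 1.567, -0.07]
wrist_force: [0.3, -0.7, 0.2]
opening: 0.579
time: 20.05
tcp_pos: [0.5414, -0.0707, 0.1664]
ee_rot: [0.067, 1.557, -0.072]
wrist_force: [-0.3, -0.4, -0.4]
opening: 0.581
blob px [364. 186.] 2686 z 0.0396 [ 5.395e-01 -1.000e-04] (79, 34) -5.1 top-cloud [5.398e-01 5.000e-04] (80, 34) -5.3
blob px [443. 186.] 2765 z 0.0395 [0.5457 0.0702] (79, 35) -3.9 top-cloud [0.5462 0.0711] (80, 35) -4.3
blob px [285. 189.] 2640 z 0.0396 [ 0.5351 -0.0703] (79, 34) -4.5 top-cloud [ 0.5354 -0.07  ] (80, 33) -4.2
blob px [153. 378.] 317 z 0.0758 [ 0.6967 -0.2126] (33, 20) -9.0 top-cloud [ 0.7023 -0.2099] (25, 7) 30.3
tcp [ 0.54   -0.0704  0.1634] jaw 84.9 xdir [ 0.008 -0.002 -1.   ] -> [0.0279, 0.0881, -0.1411] ('twist', np.float64(-0.0032), 'or', np.float64(0.9968))
```

View pics/w19.png

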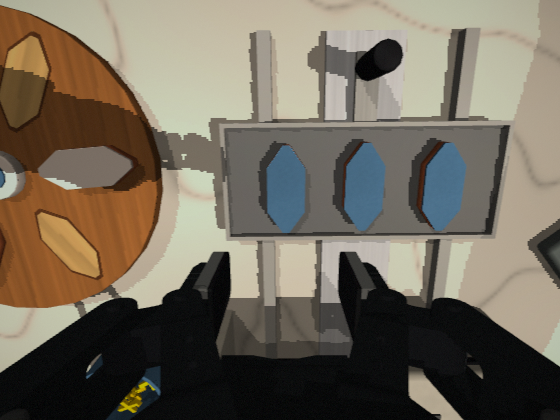

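All three petals are flat, side by side, at (285,189), (364,186) and (443,186). Now I'll grip the post and push the carriage home.

```bash
python3 -m creep '{"translation": [[0.0,0.1,-0.129],[0,0.1,-0.129],[0,0.1,-0.129],[0.04,0.1,-0.129],[0.06,0.1,-0.129]], "twist": [-0.003,-0.003,-0.003,-0.003,-0.003]}' 65
python3 - <<'E'
from h import *
s,p=look("w20")
shift([0.4375,0.0098,0.03],85.5)
W=cloud(p,s);P=W[(W[...,2]>.07)&(W[...,2]<.09)&(abs(W[...,0]-.4375)<.04)&(abs(W[...,1])<.05)];print(len(P),P[:,:3].mean(0),rect(P[:,:2]))
E
```

```text
time: 20.6
tcp_pos: [0.4396, 0.0201, 0.1083]
ee_rot: [0.061, 1.573, -0.061]
wrist_force: [0.0, -0.1, 0.5]
opening: 0.652
tcp [0.4379 0.02   0.1055] jaw 85.5 xdir [-0.008  0.001 -1.   ] -> [0.0944, -0.0128, 0.0013] ('twist', np.float64(0.0001), 'or', np.float64(-0.9999))
999 [0.43585244 0.01020838 0.08003354] (array([0.437 , 0.0099]), (21, 21), -77.1)
```

View pics/w20.png

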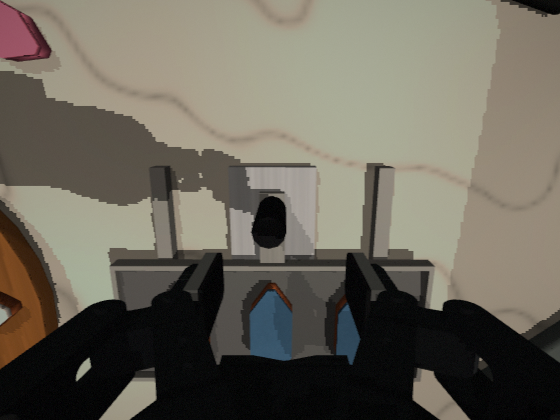

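```bash
python3 -m creep '{"translation": [[0.02,-0.012,0.001],[0.05,-0.0125,0.001],[0.08,-0.0125,0.001],[0.092,-0.0125,0.001],[0.092,-0.0125,0.001]], "twist": [0,0,0,0,0]}'
python3 -m creep '{"translation": [[0,0,0],[0,0,0],[0,0,0],[0,0,0],[0,0,0]], "twist": [0,0,0,0,0]}' 0 60
python3 - <<'E'
from h import *
s,p=look("w21");u=np.array([np.cos(np.radians(-4.5)),np.sin(np.radians(-4.5)),0])
shift(s["tcp_pos"]+.2*u,85.5)
E
```

```text
time: 21.15
tcp_pos: [0.4396, 0.0093, 0.0354]
ee_rot: [0.063, 1.575, -0.062]
wrist_force: [0.3, 0.7, 0.1]
opening: 0.648
time: 21.65
tcp_pos: [0.4431, 0.0101, 0.0392]
ee_rot: [0.063, 1.567, -0.06]
wrist_force: [-0.3, 3.0, 5.0]
opening: 0.234
tcp [0.4431 0.01   0.0392] jaw 85.5 xdir [ 0.003  0.002 -1.   ] -> [0.0008, 0.0, 0.25] ('twist', np.float64(0.0), 'or', np.float64(-1.0))
```

View pics/w21.png

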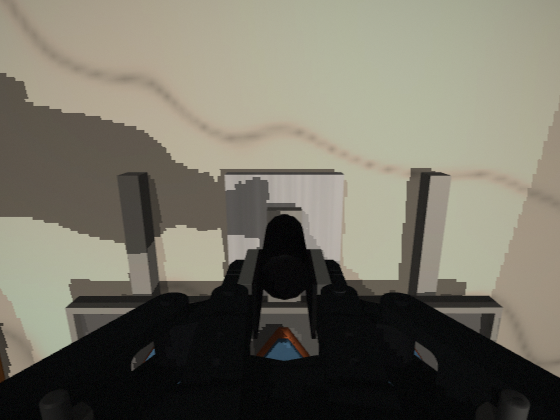

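```bash
python3 -m creep '{"translation": [[0,0,0.012],[0,0,0.035],[0,0,0.06],[0,0,0.085],[0,0,0.11],[0,0,0.135],[0,0,0.16],[0,0,0.18]], "twist": [0,0,0,0,0,0,0,0]}'
python3 - <<'E'
from h import *
s=manip.observe();print(s["tcp_pos"]-[0.4431,0.0101,0.0392],s["opening"])
E
```

```text
time: 22.5
tcp_pos: [0.5864, -0.0012, 0.0393]
ee_rot: [0.063, 1.569, -0.06]
wrist_force: [-3.1, 3.3, 9.5]
opening: 0.234
[ 1.43304409e-01 -1.13457033e-02  6.13604572e-05] 0.23382596932520136
```

```bash
python3 -m creep '{"translation": [[0,0,0.02],[0,0,0.038],[0,0,0.053],[0,0,0.065],[0,0,0.073],[0,0,0.078],[0,0,0.08],[0,0,0.08]], "twist": [0,0,0,0,0,0,0,0]}'
python3 - <<'E'
from h import *
s=manip.observe();d=s["tcp_pos"]-[0.4431,0.0101,0.0392];print(d,np.hypot(*d[:2]),s["wrist_force"],s["opening"])
E
```

```text
time: 23.3
tcp_pos: [0.6404, -0.0055, 0.0391]
ee_rot: [0.063, 1.587, -0.06]
wrist_force: [-21.7, 3.6, 17.9]
opening: 0.232
[ 1.97271441e-01 -1.56348601e-02 -7.44386754e-05] 0.19789004573267965 [-21.71424449   3.64569082  17.8798909 ] 0.23240567759773104
```

The slide travelled about 198 mm and the force is now −22 N, which is the home stop. Releasing and checking.

```bash
python3 -m creep '{"translation": [[0,0,0],[0,0,0],[0,0,0]], "twist": [0,0,0]}' 60 40
python3 -m creep '{"translation": [[-0.03,0,-0.005],[-0.08,0,-0.01],[-0.12,0,-0.05],[-0.16,0,-0.08],[-0.16,0,-0.1]], "twist": [0,0,0,0,0]}'
python3 - <<'E'
from h import *
s,p=look("w22");W=cloud(p,s)
P=W[(W[...,2]>.07)&(W[...,2]<.09)&(abs(W[...,0]-.637)<.03)&(abs(W[...,1])<.04)];print(len(P),P[:,:3].mean(0),rect(P[:,:2]))
q=manip.capture("side");W=cloud(q);cv2.imwrite("pics/s22.png",q["img"])
P=W[(W[...,2]>.07)&(W[...,2]<.09)&(abs(W[...,0]-.637)<.03)&(abs(W[...,1])<.04)];print(len(P),P[:,:3].mean(0) if len(P) else 0)
hsv=cv2.cvtColor(q["img"],cv2.COLOR_BGR2HSV)
E
```

```text
time: 23.6
tcp_pos: [0.6495, -0.0077, 0.0373]
ee_rot: [0.062, 1.569, -0.063]
wrist_force: [0.3, -0.2, 0.5]
opening: 0.599
time: 24.1
tcp_pos: [0.5717, -0.0016, 0.1718]
ee_rot: [0.061, 1.559, -0.063]
wrist_force: [1.2, 0.7, 0.5]
opening: 0.599
551 [ 0.63290684 -0.00555235  0.07956357] (array([ 0.6347, -0.0058]), (21, 21), -47.1)
44 [ 6.32751421e-01 -3.17027349e-04  7.77185671e-02]
```

View pics/w22.png

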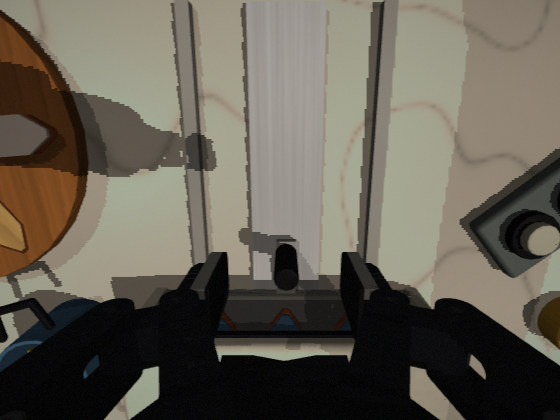

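View pics/s22.png

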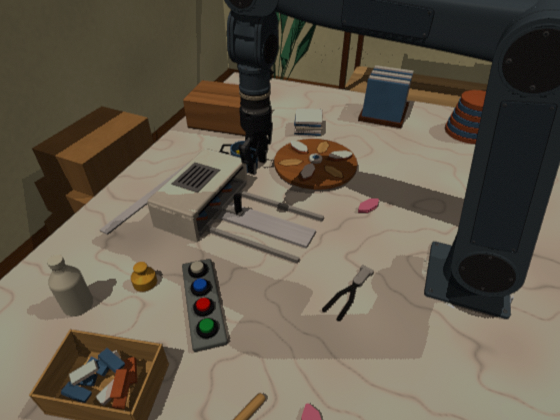

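```bash
python3 -m creep '{"translation": [[0,0,0],[0,0,0],[0,0,0]], "twist": [0,0,0]}'
python3 - <<'E'
from h import *
for i in range(2):
    s,p=look(f"w23{i}");W=cloud(p,s)
    P=W[(W[...,2]>.074)&(W[...,2]<.09)&(abs(W[...,0]-.637)<.03)&(abs(W[...,1])<.04)];print(s["tcp_pos"],rect(P[:,:2]))
    u=np.array([np.cos(np.radians(4.5)),-np.sin(np.radians(4.5))]);
    H=W[(W[...,2]>.095)&(W[...,2]<.11)&(W[...,0]>.64)&(W[...,0]<.8)]
    if len(H): a=H[:,:2]@u;print("hood front", np.percentile(a,[0.5,2,50]),"post",rect(P[:,:2])[0]@u)
q=manip.capture("scene");W=cloud(q);
P=W[(W[...,2]>.07)&(W[...,2]<.09)&(abs(W[...,0]-.637)<.03)&(abs(W[...,1])<.04)];print(len(P),P.mean(0) if len(P) else 0)
E
```

```text
time: 24.5
tcp_pos: [0.5694, -0.0011, 0.1639]
ee_rot: [0.062, 1.572, -0.062]
wrist_force: [-0.1, -0.7, -0.2]
opening: 0.599
[ 0.56936188 -0.00105922  0.16388534] (array([ 0.6346, -0.0055]), (21, 21), 34.3)
hood front [0.68309682 0.68341957 0.71629906] post 0.6330752650135462
[ 0.56934403 -0.00103335  0.1640491 ] (array([ 0.6346, -0.0057]), (21, 21), 40.8)
hood front [0.6830627  0.68348337 0.71619379] post 0.6330909568326918
52 [ 0.64055409 -0.00687158  0.07755659]
```

The post stands 50.0 mm in front of the hood, so the carriage is home. Next I'll close the jaws and look at the panel.

```bash
python3 - <<'E'
from h import *
shift([0.52,0.27,0.17],85)
E
```

```text
tcp [ 0.5693 -0.001   0.1645] jaw 85.5 xdir [-0.001  0.    -1.   ] -> [-0.0068, 0.3328, -0.0883] ('twist', np.float64(0.0026), 'or', np.float64(-0.9974))
```

```bash
python3 -m creep '{"translation": [[-0.007,0.333,-0.088],[-0.007,0.333,-0.088],[-0.007,0.333,-0.088],[-0.007,0.333,-0.088],[-0.007,0.333,-0.088],[-0.007,0.333,-0.088],[-0.007,0.333,-0.088],[-0.007,0.333,-0.088]], "twist": [0,0,0,0,0,0,0,0]}' 0 40
cat >> h.py <<'E'
def keys(s,p):
    W=cloud(p,s);k=(W[...,2]>.039)&(W[...,2]<.05)&(W[...,0]>.45)&(W[...,1]>.18)&(W[...,1]<.45)&(p["depth"]>.17)
    h=cv2.cvtColor(p["img"],cv2.COLOR_BGR2HSV)
    n,L,st,c=cv2.connectedComponentsWithStats(k.astype(np.uint8))
    for i in range(1,n):
        if st[i,4]>60:
            P=W[L==i];print("key px",c[i].round(),st[i,4],"hsv",np.median(h[L==i],0),"z",np.median(P[:,2]).round(4),*rect(P[:,:2]))
E
python3 - <<'E'
from h import *
s,p=look("w24");keys(s,p);print(s["tcp_pos"])
E
```

```text
time: 25.45
tcp_pos: [0.52, 0.2706, 0.1706]
ee_rot: [0.06, 1.57, -0.062]
wrist_force: [-0.4, -0.0, -0.0]
opening: 0.003
key px [404. 200.] 920 hsv [ 67. 202. 106.] z 0.0429 [0.5305 0.3786] (31, 31) -77.7
key px [354. 239.] 834 hsv [  1. 247. 147.] z 0.0429 [0.5645 0.3319] (31, 30) -81.5
[0.51999215 0.27056908 0.17062208]
```

View pics/w24.png

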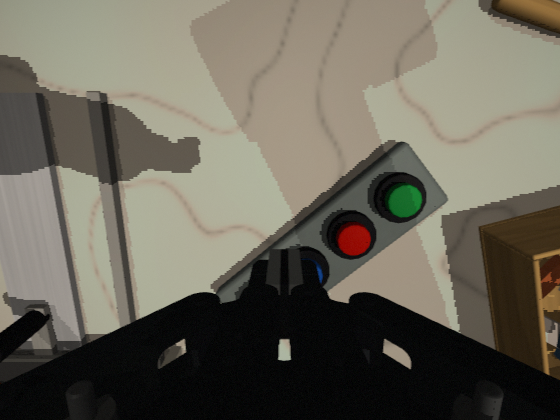

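Green is at (404,200) and red at (354,239). Extrapolating, blue is at about (0.598,0.285) and white at about (0.632,0.239), which matches the earlier views. Moving over blue.

```bash
python3 - <<'E'
from h import *
shift([0.598,0.2853,0.08],85)
E
```

```text
tcp [0.5203 0.2698 0.1707] jaw 85.5 xdir [-0.    -0.001 -1.   ] -> [0.1133, 0.0271, 0.0954] ('twist', np.float64(0.0026), 'or', np.float64(-0.9974))
```

```bash
python3 -m creep '{"translation": [[0.06,0.027,0.095],[0.113,0.027,0.095],[0.113,0.027,0.095],[0.113,0.027,0.095],[0.113,0.027,0.095]], "twist": [0,0,0,0,0]}'
python3 - <<'E'
from h import *
s,p=look("w25");tips(s,p);shift([0.598,0.2853,0.03])
q=manip.capture("side");x,y=proj(q,[0.598,0.285,0.06])[0].astype(int)
cv2.imwrite("pics/s25.png",cv2.resize(q["img"][y-60:y+60,x-80:x+80],None,fx=5,fy=5))
E
```

```text
time: 26.0
tcp_pos: [0.5974, 0.2841, 0.0802]
ee_rot: [0.063, 1.572, -0.064]
wrist_force: [0.3, -0.4, 0.9]
opening: 0.001
tip -1 [-0.0265 -0.0035 -0.0118] max x -0.025
tip 1 [-0.0268  0.0033 -0.0117] max x -0.0253
tcp [0.5981 0.2848 0.082 ] jaw 85.4 xdir [ 0.001  0.    -1.   ] -> [0.065, 0.0006, -0.0003]
```

View pics/s25.png

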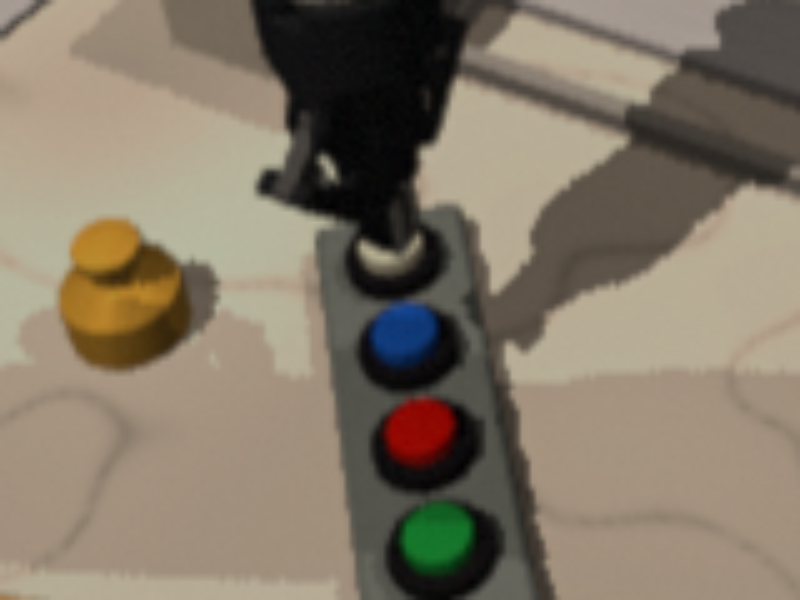

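```bash
python3 -m creep '{"translation": [[0.03,0,0],[0.05,0,0],[0.065,0,0],[0.072,0,0],[0.072,0,0]], "twist": [0,0,0,0,0]}'
python3 -m creep '{"translation": [[0.0025,0,0],[0.005,0,0],[0.005,0,0]], "twist": [0,0,0]}'
```

```text
time: 26.6
tcp_pos: [0.5968, 0.2855, 0.022]
ee_rot: [0.061, 1.572, -0.063]
wrist_force: [-0.1, -0.4, -0.5]
opening: 0.001
time: 26.9
tcp_pos: [0.5984, 0.286, 0.02]
ee_rot: [0.063, 1.568, -0.061]
wrist_force: [-0.1, 0.1, 1.3]
opening: -0.001
```

```bash
python3 -m creep '{"translation": [[0.0025,0,0],[0.005,0,0],[0.005,0,0]], "twist": [0,0,0]}'
```

```text
time: 27.2
tcp_pos: [0.5984, 0.286, 0.0158]
ee_rot: [0.063, 1.568, -0.061]
wrist_force: [-0.5, -0.0, 4.4]
opening: -0.0
```

```bash
python3 -m creep '{"translation": [[0.002,0,0],[0.004,0,0],[0.004,0,0],[0.004,0,0]], "twist": [0,0,0,0]}'
```

```text
time: 27.6
tcp_pos: [0.5985, 0.2861, 0.0149]
ee_rot: [0.063, 1.567, -0.061]
wrist_force: [-3.1, -1.4, 11.5]
opening: 0.001
```

Blue is bottomed (11.5 N). Letting go, then moving to white.

```bash
python3 -m creep '{"translation": [[-0.02,0,0],[-0.045,0,0],[-0.045,0,0],[-0.045,-0.055,0.046],[-0.045,-0.055,0.046],[-0.045,-0.055,0.046],[-0.045,-0.055,0.046]], "twist": [0,0,0,0,0,0,0]}'
python3 - <<'E'
from h import *
shift([0.632,0.239,0.022]);s,p=look("w26");q=manip.capture("side");x,y=proj(q,[0.598,0.285,0.06])[0].astype(int)
cv2.imwrite("pics/s26.png",cv2.resize(q["img"][y-60:y+60,x-80:x+80],None,fx=5,fy=5))
W=cloud(q);c=proj(q,[[0.598,0.2855,0.042],[.5645,.332,.042]]).astype(int);print([W[v,u] for u,v in c])
E
```

```text
time: 28.3
tcp_pos: [0.6298, 0.2389, 0.0464]
ee_rot: [0.062, 1.573, -0.063]
wrist_force: [0.2, 0.7, 0.5]
opening: 0.003
tcp [0.6298 0.2389 0.0464] jaw 85.4 xdir [-0.003  0.    -1.   ] -> [0.0305, 0.0003, 0.0029]
[array([0.60035959, 0.28579811, 0.04149288]), array([0.56679595, 0.33210794, 0.04219595])]
```

View pics/s26.png

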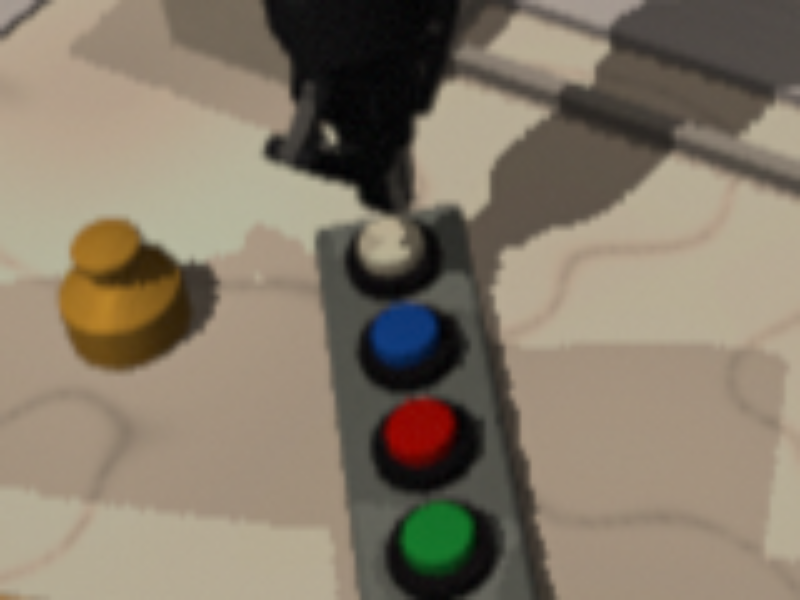

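Blue has sprung back. Pressing white.

```bash
python3 -m creep '{"translation": [[0.015,0,0.002],[0.028,0,0.002],[0.034,0,0.002],[0.038,0,0.002],[0.041,0,0.002],[0.0425,0,0.002],[0.0425,0,0.002],[0.0425,0,0.002]], "twist": [0,0,0,0,0,0,0,0]}'
```

```text
time: 29.2
tcp_pos: [0.6318, 0.2391, 0.015]
ee_rot: [0.062, 1.571, -0.061]
wrist_force: [-3.4, 0.0, 5.6]
opening: -0.004
```

```bash
python3 -m creep '{"translation": [[0.0015,0,0],[0.003,0,0],[0.003,0,0]], "twist": [0,0,0]}'
python3 -m creep '{"translation": [[-0.02,0,0],[-0.045,0,0],[-0.045,0,0],[-0.045,0.055,-0.046],[-0.045,0.055,-0.046],[-0.045,0.055,-0.046],[-0.045,0.055,-0.046]], "twist": [0,0,0,0,0,0,0]}'
python3 - <<'E'
from h import *
shift([0.598,0.2855,0.013])
E
```

```text
time: 29.5
tcp_pos: [0.6319, 0.2392, 0.0149]
ee_rot: [0.062, 1.57, -0.061]
wrist_force: [-6.7, -0.3, 12.5]
opening: -0.002
time: 30.2
tcp_pos: [0.5993, 0.2852, 0.0467]
ee_rot: [0.061, 1.57, -0.063]
wrist_force: [-0.3, 0.0, 0.5]
opening: 0.0
tcp [0.5993 0.2852 0.0467] jaw 85.5 xdir [-0.    -0.001 -1.   ] -> [0.0421, 0.0003, -0.0016]
```

Now blue again.

```bash
python3 -m creep '{"translation": [[0.015,0,-0.001],[0.028,0,-0.001],[0.034,0,-0.001],[0.039,0,-0.001],[0.043,0,-0.001],[0.0455,0,-0.001],[0.0455,0,-0.001],[0.0455,0,-0.001]], "twist": [0,0,0,0,0,0,0,0]}'
```

```text
time: 31.0
tcp_pos: [0.5981, 0.2845, 0.0148]
ee_rot: [0.061, 1.57, -0.064]
wrist_force: [-7.5, -4.6, 14.6]
opening: 0.008
```

```bash
python3 -m creep '{"translation": [[-0.02,0,0],[-0.06,0,0],[-0.06,0,0],[-0.06,0.11,-0.094],[-0.06,0.11,-0.094],[-0.06,0.11,-0.094],[-0.06,0.11,-0.094],[-0.06,0.11,-0.094]], "twist": [0,0,0,0,0,0,0,0]}'
python3 - <<'E'
from h import *
shift([0.5302,0.3790,0.013]);q=manip.capture("side");x,y=proj(q,[0.598,0.285,0.06])[0].astype(int)
cv2.imwrite("pics/s27.png",cv2.resize(q["img"][y-60:y+60,x-80:x+80],None,fx=5,fy=5))
E
```

```text
time: 31.8
tcp_pos: [0.5307, 0.379, 0.0586]
ee_rot: [0.061, 1.569, -0.062]
wrist_force: [-0.0, 0.2, 0.5]
opening: 0.001
tcp [0.5307 0.379  0.0586] jaw 85.5 xdir [ 0.    -0.001 -1.   ] -> [0.057, -0.0, -0.0006]
```

View pics/s27.png

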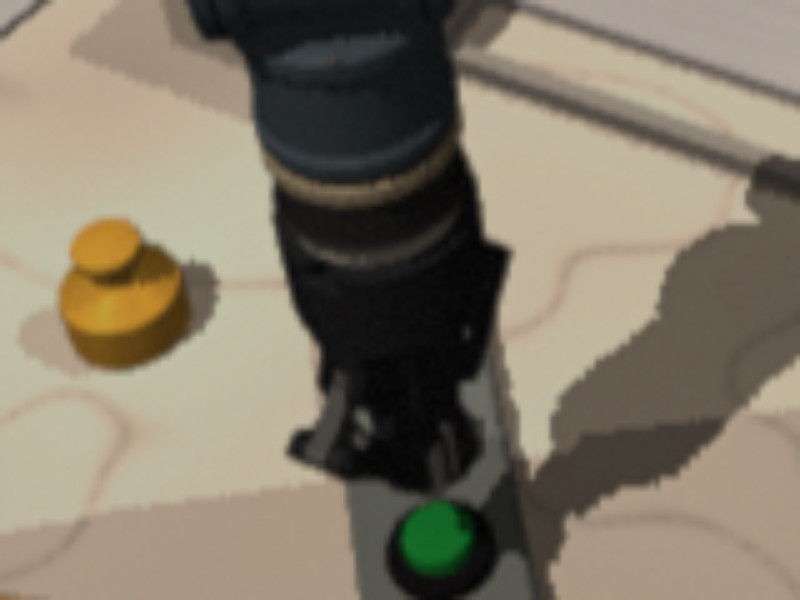

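The fingertips are above green. Pressing.

```bash
python3 -m creep '{"translation": [[0.02,0,0],[0.04,0,0],[0.049,0,0],[0.054,0,0],[0.058,0,0],[0.0605,0,0],[0.0605,0,0],[0.0605,0,0]], "twist": [0,0,0,0,0,0,0,0]}'
python3 -m creep '{"translation": [[-0.02,0,0],[-0.07,0,0],[-0.12,0,0],[-0.16,0,0],[-0.16,0,0]], "twist": [0,0,0,0,0]}'
python3 - <<'E'
from h import *
shift([0.56,-0.001,0.16],85.5)
s,p=look("w28");q=manip.capture("side");cv2.imwrite("pics/s28.png",q["img"])
E
```

```text
time: 32.65
tcp_pos: [0.5306, 0.3775, 0.0148]
ee_rot: [0.061, 1.569, -0.065]
wrist_force: [-6.4, -7.1, 14.8]
opening: 0.001
time: 33.15
tcp_pos: [0.5339, 0.3814, 0.1465]
ee_rot: [0.068, 1.559, -0.056]
wrist_force: [0.6, 0.3, 0.4]
opening: -0.001
tcp [0.5339 0.3814 0.1465] jaw 85.5 xdir [ 0.011  0.007 -1.   ] -> [-0.0198, -0.4738, 0.0705] ('twist', np.float64(-0.0002), 'or', np.float64(0.9998))
```

View pics/s28.png

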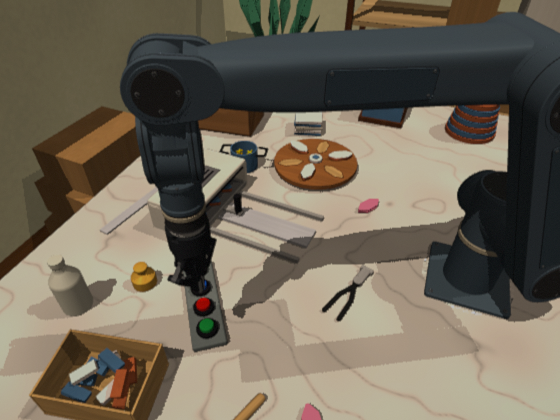

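All four presses are done and the buttons are up. Back to the post.

```bash
python3 -m creep '{"translation": [[-0.02,-0.48,0.07],[-0.02,-0.48,0.07],[-0.02,-0.48,0.07],[-0.02,-0.48,0.07],[-0.02,-0.48,0.07],[-0.02,-0.48,0.07],[-0.02,-0.48,0.07],[-0.02,-0.48,0.07]], "twist": [0,0,0,0,0,0,0,0]}' 65
python3 - <<'E'
from h import *
shift([0.636,-0.0057,0.12],85.5);s,p=look("w29");W=cloud(p,s)
P=W[(W[...,2]>.074)&(W[...,2]<.09)&(abs(W[...,0]-.637)<.03)&(abs(W[...,1])<.04)];print(s["tcp_pos"],rect(P[:,:2]))
E
```

```text
time: 34.05
tcp_pos: [0.5545, -0.0106, 0.1523]
ee_rot: [0.064, 1.574, -0.063]
wrist_force: [0.2, 0.5, -0.1]
opening: 0.653
tcp [ 0.5545 -0.0106  0.1523] jaw 85.4 xdir [-0.004  0.    -1.   ] -> [0.04, 0.0143, 0.1013] ('twist', np.float64(-0.0007), 'or', np.float64(0.9993))
[ 0.55445321 -0.01056984  0.15231437] (array([ 0.6346, -0.0058]), (21, 21), 72.9)
```

```bash
python3 -m creep '{"translation": [[0,0.014,0.1],[0,0.014,0.1],[0.04,0.014,0.1],[0.04,0.014,0.1],[0.04,0.014,0.1]], "twist": [0,0,0,0,0]}'
python3 - <<'E'
from h import *
shift([0.6355,-0.0057,0.036],85.5)
E
```

```text
time: 34.6
tcp_pos: [0.6341, -0.0025, 0.1198]
ee_rot: [0.063, 1.576, -0.062]
wrist_force: [-0.2, 0.5, 0.1]
opening: 0.649
tcp [ 0.6341 -0.0025  0.1198] jaw 85.5 xdir [-0.007  0.001 -1.   ] -> [0.1047, -0.0038, 0.0027] ('twist', np.float64(-0.0001), 'or', np.float64(0.9999))
```

```bash
python3 -m creep '{"translation": [[0.03,-0.004,0.002],[0.06,-0.004,0.002],[0.09,-0.004,0.002],[0.1,-0.004,0.002],[0.1,-0.004,0.002]], "twist": [0,0,0,0,0]}'
python3 -m creep '{"translation": [[0,0,0],[0,0,0],[0,0,0],[0,0,0],[0,0,0]], "twist": [0,0,0,0,0]}' 0 60
python3 - <<'E'
from h import *
s=manip.observe();print(s["tcp_pos"])
u=np.array([np.cos(np.radians(-4.5)),np.sin(np.radians(-4.5)),0]);shift(s["tcp_pos"]-.2*u,85.5)
E
```

```text
time: 35.1
tcp_pos: [0.6366, -0.0061, 0.0421]
ee_rot: [0.062, 1.572, -0.062]
wrist_force: [0.4, -0.1, 0.7]
opening: 0.649
time: 35.6
tcp_pos: [0.6394, -0.0055, 0.0454]
ee_rot: [0.063, 1.566, -0.06]
wrist_force: [-0.6, 2.7, 6.6]
opening: 0.225
[ 0.63942485 -0.00545469  0.04535232]
tcp [ 0.6394 -0.0055  0.0454] jaw 85.5 xdir [ 0.004  0.002 -1.   ] -> [-0.001, 0.0, -0.25] ('twist', np.float64(0.0), 'or', np.float64(-1.0))
```

```bash
python3 -m creep '{"translation": [[0,0,-0.012],[0,0,-0.035],[0,0,-0.06],[0,0,-0.085],[0,0,-0.11],[0,0,-0.135],[0,0,-0.16],[0,0,-0.18]], "twist": [0,0,0,0,0,0,0,0]}'
python3 -m creep '{"translation": [[0,0,-0.02],[0,0,-0.038],[0,0,-0.053],[0,0,-0.065],[0,0,-0.073],[0,0,-0.078],[0,0,-0.08],[0,0,-0.08]], "twist": [0,0,0,0,0,0,0,0]}'
python3 - <<'E'
from h import *
s=manip.observe();d=s["tcp_pos"]-[0.63942,-0.00545,0.04535];print(d,np.hypot(*d[:2]),s["wrist_force"],s["opening"])
E
```

```text
time: 36.4
tcp_pos: [0.4972, 0.0058, 0.0453]
ee_rot: [0.063, 1.561, -0.06]
wrist_force: [4.2, 2.2, 3.7]
opening: 0.225
time: 37.2
tcp_pos: [0.4403, 0.0103, 0.0454]
ee_rot: [0.063, 1.549, -0.06]
wrist_force: [18.4, 4.0, -7.8]
opening: 0.227
[-1.99087217e-01  1.57170010e-02  8.54466803e-05] 0.19970664525598142 [18.36194814  4.00158718 -7.81921017] 0.22722972206725023
```

The carriage is at the out stop (199.7 mm, +18 N). Releasing and looking at the tray.

```bash
python3 -m creep '{"translation": [[0,0,0],[0,0,0],[0,0,0]], "twist": [0,0,0]}' 60 40
python3 -m creep '{"translation": [[-0.04,0,0],[-0.1,0,0],[-0.15,0,0.03],[-0.18,0,0.06],[-0.18,0,0.08],[-0.18,0,0.08]], "twist": [0,0,0,0,0,0]}'
python3 - <<'E'
from h import *
s,p=look("w30");petals(s,p);W=cloud(p,s)
P=W[(W[...,2]>.074)&(W[...,2]<.09)&(abs(W[...,0]-.437)<.03)&(abs(W[...,1])<.04)];print(s["tcp_pos"],rect(P[:,:2]))
shift([0.46,-0.33,0.22],60)
E
```

```text
time: 37.5
tcp_pos: [0.4294, 0.0097, 0.0421]
ee_rot: [0.062, 1.572, -0.063]
wrist_force: [-0.7, 0.6, -0.3]
opening: 0.599
time: 38.1
tcp_pos: [0.4957, 0.0044, 0.1869]
ee_rot: [0.062, 1.569, -0.063]
wrist_force: [0.3, -0.2, -0.3]
opening: 0.594
blob px [285. 234.] 2075 z 0.0397 [0.5377 0.0007] (80, 33) -5.2 top-cloud [0.5379 0.0007] (80, 33) -5.1
blob px [356. 229.] 1748 z 0.0396 [0.5382 0.0714] (68, 34) -4.6 top-cloud [0.5384 0.072 ] (68, 34) -4.9
blob px [213. 230.] 1730 z 0.0396 [ 0.5271 -0.0692] (66, 35) -5.0 top-cloud [ 0.5275 -0.069 ] (66, 34) -5.4
blob px [121. 406.] 341 z 0.0594 [ 0.7125 -0.1903] (54, 13) -42.6 top-cloud [ 0.7243 -0.2016] (17, 2) -1.1
[0.4957287  0.00442276 0.18693573] (array([0.4359, 0.0097]), (21, 21), -50.3)
tcp [0.494  0.0047 0.186 ] jaw 85.5 xdir [-0.002 -0.    -1.   ] -> [-0.0423, -0.4205, -0.0093] ('twist', np.float64(0.1414), 'or', np.float64(-0.8586))
```

View pics/w30.png

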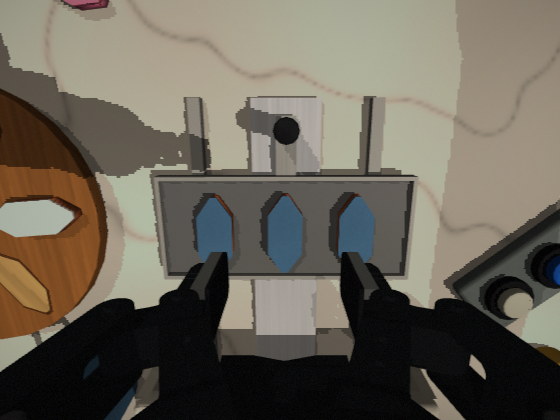

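```bash
python3 -m creep '{"translation": [[-0.042,-0.42,-0.009],[-0.042,-0.42,-0.009],[-0.042,-0.42,-0.009],[-0.042,-0.42,-0.009],[-0.042,-0.42,-0.009],[-0.042,-0.42,-0.009],[-0.042,-0.42,-0.009],[-0.042,-0.42,-0.009]], "twist": [0,0,0,0,0,0,0,0]}'
python3 -m creep '{"translation": [[0,0,-0.07],[0,0,-0.07],[0,0,-0.07],[0,0,-0.07]], "twist": [0,0,0,0]}'
python3 - <<'E'
from h import *
s,p=look("w31");W=cloud(p,s);print(s["tcp_pos"],s["joint_positions"].round(2))
for l in ["bay0","turntable"]:
    for q in manip.cut_out(p,l):
        m=q["region"].astype(bool);P=W[m];P=P[~np.isnan(P[:,0])]
        print(l,round(q["confidence"],2),q["location"],np.median(P[:,2]).round(4),rect(P[:,:2]))
# boss and turntable, white petals
T=W[(W[...,2]>.0415)&(W[...,2]<.05)&(np.hypot(W[...,0]-.49,W[...,1]+.345)<.2)]
k=(W[...,2]>.0405)&(W[...,2]<.052)&(np.hypot(W[...,0]-.49,W[...,1]+.345)<.2)&(p["depth"]>.2)
n,L,st,c=cv2.connectedComponentsWithStats(k.astype(np.uint8))
for i in range(1,n):
    if st[i,4]>100:P=W[L==i];print("raised",c[i].round(),st[i,4],np.median(P[:,2]).round(4),rect(P[:,:2]))
E
```

```text
time: 38.95
tcp_pos: [0.4579, -0.3331, 0.2185]
ee_rot: [0.067, 1.573, -0.067]
wrist_force: [-0.3, 0.9, 0.6]
opening: 0.601
time: 39.35
tcp_pos: [0.4049, -0.3242, 0.2204]
ee_rot: [0.062, 1.569, -0.062]
wrist_force: [0.7, 0.2, 0.5]
opening: 0.601
[ 0.40491744 -0.32420046  0.22040755] [-0.8   0.03  0.1   1.64  0.   -0.73]
bay0 0.76 [327.9, 315.6] 0.0322 (array([ 0.5729, -0.2828]), (85, 37), 29.5)
bay0 0.67 [323.6, 200.0] 0.0321 (array([ 0.4251, -0.2823]), (84, 37), -30.4)
bay0 0.67 [234.1, 268.4] 0.0322 (array([ 0.4945, -0.409 ]), (81, 36), 73.9)
turntable 0.83 [289.4, 239.1] 0.0314 (array([ 0.4948, -0.3291]), (276, 265), -39.3)
raised [245. 209.] 1941 0.047 (array([ 0.4253, -0.3677]), (80, 34), 30.2)
raised [382. 260.] 747 0.047 (array([ 0.4903, -0.2273]), (55, 28), 47.5)
raised [290. 269.] 1051 0.0434 (array([ 0.4983, -0.3253]), (42, 42), -3.6)
raised [336. 266.] 140 0.047 (array([ 0.4969, -0.2748]), (22, 11), -7.1)
raised [260. 329.] 1447 0.0471 (array([ 0.5706, -0.3668]), (77, 34), -29.7)
```

View pics/w31.png

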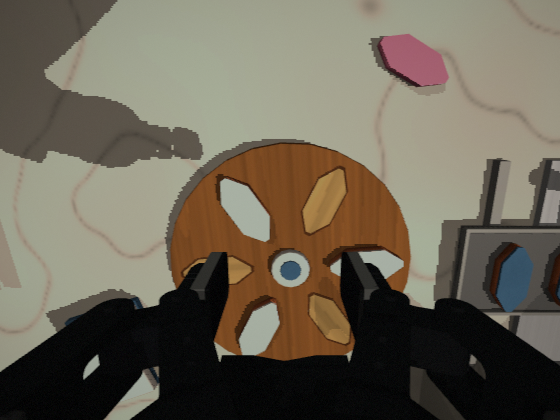

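The turntable centre is at (0.4985,−0.3253), pixel (290,269). Its bare tan bays are at 30° (327,316), 150° (324,200) and 270° (234,268). The white ones are the fixed petals. Picking the −y petal first.

```bash
python3 - <<'E'
from h import *
shift([0.5335,-0.070,0.12],85.5)
E
```

```text
tcp [ 0.4057 -0.3247  0.2208] jaw 85.5 xdir [ 0.001 -0.001 -1.   ] -> [0.1259, 0.33, 0.1344] ('twist', np.float64(0.0002), 'or', np.float64(-0.9998))
```

```bash
python3 -m creep '{"translation": [[0,0.33,0.134],[0,0.33,0.134],[0,0.33,0.134],[0.05,0.33,0.134],[0.1,0.33,0.134],[0.126,0.33,0.134],[0.126,0.33,0.134],[0.126,0.33,0.134]], "twist": [0,0,0,0,0,0,0,0]}' 62
python3 - <<'E'
from h import *
s,p=look("w32");petals(s,p)
shift([0.5335,-0.070,0.009],85.5)
E
```

```text
time: 40.3
tcp_pos: [0.531, -0.067, 0.1155]
ee_rot: [0.06, 1.577, -0.057]
wrist_force: [-0.9, -0.2, 0.9]
opening: 0.621
blob px [374. 214.] 3668 z 0.0396 [ 0.5372 -0.    ] (78, 35) -5.2 top-cloud [0.5377 0.0006] (79, 34) -5.3
blob px [467. 215.] 3812 z 0.0395 [0.5437 0.07  ] (79, 36) -4.7 top-cloud [0.544  0.0712] (80, 35) -4.2
blob px [281. 216.] 3665 z 0.0396 [ 0.534  -0.0701] (79, 34) -5.1 top-cloud [ 0.5341 -0.0697] (80, 33) -5.1
blob px [135. 398.] 1305 z 0.0492 [ 0.6837 -0.2063] (65, 25) -42.2 top-cloud [ 0.6917 -0.2166] (21, 4) 50.8
tcp [ 0.5318 -0.0687  0.1179] jaw 85.7 xdir [-0.003  0.    -1.   ] -> [0.1361, -0.0015, 0.0027] ('twist', np.float64(0.0008), 'or', np.float64(-0.9992))
```

View pics/w32.png

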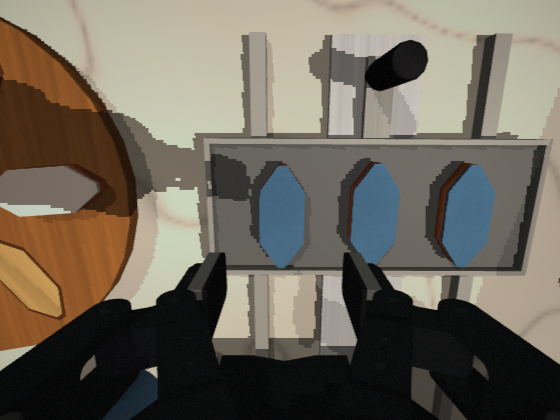

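```bash
python3 -m creep '{"translation": [[0.05,-0.0015,0.002],[0.1,-0.0015,0.002],[0.125,-0.0015,0.002],[0.136,-0.0015,0.002],[0.136,-0.0015,0.002]], "twist": [0,0,0,0,0]}' 62
python3 -m creep '{"translation": [[0,0,0],[0,0,0],[0,0,0],[0,0,0]], "twist": [0,0,0,0]}' 0 40
python3 -m creep '{"translation": [[-0.05,0,0],[-0.11,0,0],[-0.15,0,0],[-0.15,0,0]], "twist": [0,0,0,0]}'
python3 - <<'E'
from h import *
s,p=look("w33");petals(s,p)
shift([0.5721,-0.2828,0.11],120)
E
```

```text
time: 40.85
tcp_pos: [0.5341, -0.0725, 0.011]
ee_rot: [0.063, 1.57, -0.063]
wrist_force: [0.9, 0.1, 0.2]
opening: 0.62
time: 41.25
tcp_pos: [0.5363, -0.0725, 0.0136]
ee_rot: [0.061, 1.565, -0.063]
wrist_force: [-0.1, -0.9, 6.1]
opening: 0.375
time: 41.65
tcp_pos: [0.5383, -0.0726, 0.1379]
ee_rot: [0.06, 1.557, -0.064]
wrist_force: [-0.5, -0.1, -0.1]
opening: 0.371
blob px [375. 196.] 3238 z 0.0396 [ 5.376e-01 -1.000e-04] (79, 34) -5.2 top-cloud [5.381e-01 4.000e-04] (80, 34) -5.1
blob px [462. 196.] 3344 z 0.0395 [0.5439 0.0701] (79, 35) -4.8 top-cloud [0.5443 0.0711] (80, 35) -5.3
blob px [284. 263.] 9389 z 0.1637 [ 0.5353 -0.0733] (80, 34) -4.5 top-cloud [ 0.5357 -0.0732] (80, 34) -4.4
blob px [124. 358.] 234 z 0.0397 [ 0.675  -0.2354] (30, 10) -48.9 top-cloud [ 0.6805 -0.2398] (12, 2) 81.9
blob px [156. 393.] 422 z 0.0682 [ 0.6937 -0.1995] (67, 10) -47.2 top-cloud [ 0.7009 -0.2084] (9, 2) 33.1
tcp [ 0.5366 -0.0722  0.1346] jaw 85.5 xdir [ 0.008 -0.002 -1.   ] -> [0.0316, -0.2589, 0.0647] ('twist', np.float64(-0.1918), 'or', np.float64(0.8082))
```

```bash
python3 -m creep '{"translation": [[0,-0.259,0.065],[0,-0.259,0.065],[0,-0.259,0.065],[0,-0.259,0.065],[0.02,-0.259,0.065],[0.03,-0.259,0.065],[0.03,-0.259,0.065],[0.03,-0.259,0.065]], "twist": [-0.192,-0.192,-0.192,-0.192,-0.192,-0.192,-0.192,-0.192]}'
python3 -m creep '{"translation": [[0,0,0],[0,0,0]], "twist": [0,0]}'
python3 - <<'E'
from h import *
s,p=look("w34");petals(s,p)
shift([0.5721,-0.2828,0.022],120)
E
```

```text
time: 42.5
tcp_pos: [0.5686, -0.2805, 0.1053]
ee_rot: [-0.41, 1.533, 0.414]
wrist_force: [-0.3, 0.4, 0.1]
opening: 0.378
time: 42.7
tcp_pos: [0.57, -0.2812, 0.1077]
ee_rot: [-0.413, 1.53, 0.411]
wrist_force: [0.3, -0.1, -1.4]
opening: 0.37
blob px [ 6. 51.] 1106 z 0.0112 [ 0.5848 -0.5089] (97, 9) 17.1 top-cloud [ 0.5858 -0.5113] (98, 5) 15.8
blob px [280.  95.] 1002 z 0.0455 [ 0.4988 -0.3256] (22, 22) -16.0 top-cloud [ 0.4988 -0.3257] (22, 22) -17.1
blob px [284. 264.] 9522 z 0.1335 [ 0.5675 -0.2826] (80, 35) 27.3 top-cloud [ 0.5684 -0.2822] (81, 34) 30.4
blob px [251. 348.] 504 z 0.0448 [ 0.6754 -0.2506] (30, 16) -65.9 top-cloud [ 0.6805 -0.2494] (28, 4) -85.3
tcp [ 0.5701 -0.2815  0.1077] jaw 120.1 xdir [ 0.001 -0.001 -1.   ] -> [0.1071, -0.0026, 0.0013] ('twist', np.float64(0.0006), 'or', np.float64(-0.9994))
```

View pics/w34.png

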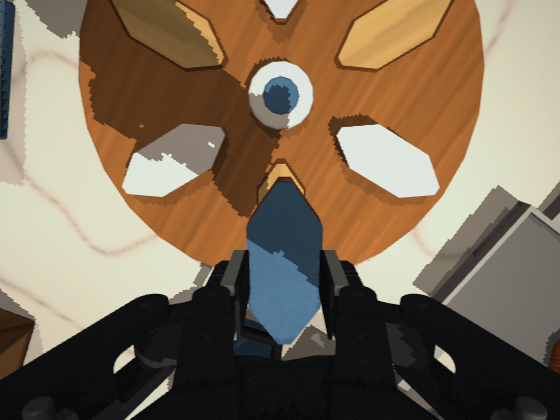

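```bash
python3 -m creep '{"translation": [[0.04,-0.003,0.004],[0.075,-0.003,0.004],[0.095,-0.003,0.004],[0.103,-0.003,0.004],[0.107,-0.003,0.004],[0.107,-0.003,0.004],[0.107,-0.003,0.004]], "twist": [0,0,0,0,0,0,0]}'
python3 - <<'E'
from h import *
s,p=look("w35");petals(s,p)
E
```

```text
time: 43.45
tcp_pos: [0.5746, -0.2834, 0.0226]
ee_rot: [-0.413, 1.529, 0.409]
wrist_force: [0.0, -0.1, -0.9]
opening: 0.375
blob px [288.  71.] 2734 z 0.0455 [ 0.499  -0.3256] (22, 22) 75.9 top-cloud [ 0.4989 -0.3257] (23, 22) 44.9
blob px [284. 263.] 9374 z 0.0484 [ 0.572  -0.2851] (80, 34) 30.2 top-cloud [ 0.5726 -0.2846] (80, 34) 30.2
```

View pics/w35.png

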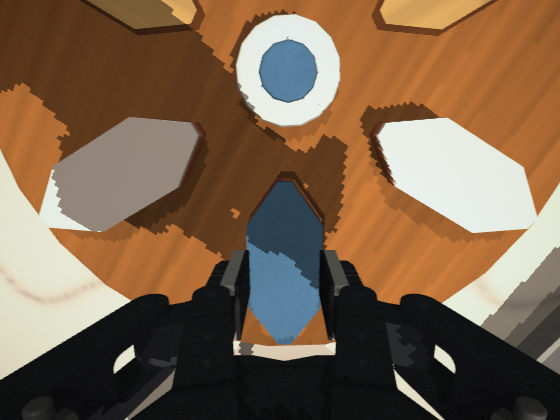

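```bash
python3 -m creep '{"translation": [[0,0.002,0.001],[0,0.002,0.001],[0,0.002,0.001]], "twist": [0,0,0]}'
python3 - <<'E'
from h import *
s,p=look("w36");petals(s,p)
E
python3 -m creep '{"translation": [[0,0,0],[0,0,0],[0,0,0]], "twist": [0,0,0]}' 55
python3 -m creep '{"translation": [[-0.03,0,0],[-0.09,0,0],[-0.14,0,0],[-0.16,0,0],[-0.16,0,0]], "twist": [0,0,0,0,0]}'
cat >> h.py <<'E'
def bays(s,p):
    "boss centre from depth, then blue petals near: r, polar angle, axis angle"
    W=cloud(p,s);h=cv2.cvtColor(p["img"],cv2.COLOR_BGR2HSV)
    c0=np.array([.4987,-.3255])
    k=(W[...,2]>.0415)&(W[...,2]<.0485)&(np.hypot(W[...,0]-c0[0],W[...,1]-c0[1])<.03)
    P=W[k]
    if k.sum()>200:
        r=rect(P[:,:2]);print("boss",r)
        if abs(r[1][0]-43)<3 and abs(r[1][1]-43)<3: c0=r[0]
    m=bluemask(p)&(W[...,2]>.04)&(W[...,2]<.052)&(np.hypot(W[...,0]-c0[0],W[...,1]-c0[1])<.15)&(np.hypot(W[...,0]-c0[0],W[...,1]-c0[1])>.03)
    n,L,st,_=cv2.connectedComponentsWithStats(m.astype(np.uint8))
    for i in range(1,n):
        if st[i,4]<300: continue
        c,sz,a=rect(W[L==i][:,:2]);d=c-c0
        print("petal",c,sz,"z",np.median(W[L==i][:,2]).round(4),"r",np.hypot(*d).round(4),"polar",np.degrees(np.arctan2(d[1],d[0])).round(1),"axis",a)
E
python3 - <<'E'
from h import *
s,p=look("w37");petals(s,p);bays(s,p)
E
```

```text
time: 43.8
tcp_pos: [0.5738, -0.2809, 0.0217]
ee_rot: [-0.411, 1.53, 0.41]
wrist_force: [-1.2, -0.4, 1.3]
opening: 0.371
blob px [282.  69.] 2773 z 0.0454 [ 0.4989 -0.3255] (22, 22) 76.3 top-cloud [ 0.4989 -0.3256] (23, 22) 45.4
blob px [284. 263.] 9388 z 0.0475 [ 0.5712 -0.2827] (80, 34) 30.2 top-cloud [ 0.5716 -0.2823] (80, 34) 30.1
time: 44.15
tcp_pos: [0.5732, -0.281, 0.0209]
ee_rot: [-0.411, 1.532, 0.411]
wrist_force: [0.0, 0.5, -0.4]
opening: 0.545
time: 44.65
tcp_pos: [0.5755, -0.2824, 0.1537]
ee_rot: [-0.415, 1.526, 0.406]
wrist_force: [-0.1, -0.2, 0.1]
opening: 0.552
blob px [21. 48.] 963 z 0.0488 [ 0.5805 -0.5103] (85, 9) 17.1 top-cloud [ 0.5818 -0.5129] (85, 4) 15.8
blob px [54. 55.] 615 z 0.0114 [ 0.5811 -0.5106] (89, 8) 16.8 top-cloud [ 0.5822 -0.5129] (89, 4) 15.4
blob px [286.  94.] 689 z 0.0455 [ 0.4992 -0.3257] (22, 22) 77.1 top-cloud [ 0.4991 -0.3257] (22, 22) 75.8
blob px [287. 198.] 2920 z 0.0476 [ 0.5718 -0.2828] (78, 33) 31.1 top-cloud [ 0.5719 -0.2824] (79, 33) 29.4
blob px [546. 324.] 1036 z 0.0394 [ 0.5524 -0.0122] (52, 29) 42.3 top-cloud [ 0.5519 -0.0093] (51, 28) 39.6
blob px [268. 314.] 373 z 0.0462 [ 0.6767 -0.2442] (26, 19) 22.5 top-cloud [ 0.6804 -0.2419] (20, 2) 84.1
blob px [254. 344.] 803 z 0.0759 [ 0.6896 -0.2491] (56, 33) -59.9 top-cloud [ 0.6864 -0.2465] (59, 14) -86.2
boss (array([ 0.4987, -0.3253]), (42, 42), 75.7)
petal [ 0.5719 -0.2824] (79, 33) z 0.0471 r 0.0848 polar 30.4 axis 29.4
```

View pics/w37.png

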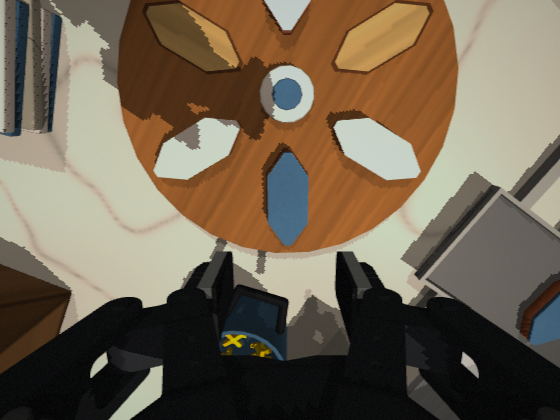

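The first petal is in the 30° bay: r 84.8 mm, polar 30.4°, axis about 30°. Next is the middle tray petal.

```bash
python3 - <<'E'
from h import *
shift([0.538,0.0003,0.12],85.2)
E
```

```text
tcp [ 0.5743 -0.2816  0.1507] jaw 120.0 xdir [ 0.003 -0.002 -1.   ] -> [0.0375, 0.328, 0.137] ('twist', np.float64(0.1935), 'or', np.float64(-0.8065))
```

```bash
python3 -m creep '{"translation": [[0,0.328,0.137],[0,0.328,0.137],[0,0.328,0.137],[0,0.328,0.137],[0.037,0.328,0.137],[0.037,0.328,0.137],[0.037,0.328,0.137],[0.037,0.328,0.137]], "twist": [0.194,0.194,0.194,0.194,0.194,0.194,0.194,0.194]}' 60
python3 - <<'E'
from h import *
s,p=look("w38");petals(s,p)
shift([0.538,0.0003,0.009],85.2)
E
```

```text
time: 45.5
tcp_pos: [0.5348, 0.0021, 0.1164]
ee_rot: [0.065, 1.575, -0.065]
wrist_force: [-0.2, -0.7, -0.0]
opening: 0.601
blob px [283. 216.] 3634 z 0.0396 [5.375e-01 3.000e-04] (80, 34) -5.4 top-cloud [0.538  0.0006] (80, 33) -5.4
blob px [377. 216.] 3649 z 0.0396 [0.5437 0.0708] (79, 35) -4.5 top-cloud [0.5438 0.0713] (79, 34) -4.6
tcp [0.5358 0.0011 0.1174] jaw 85.1 xdir [-0.003 -0.    -1.   ] -> [0.1355, -0.0007, 0.0033] ('twist', np.float64(-0.0003), 'or', np.float64(0.9997))
```

View pics/w38.png

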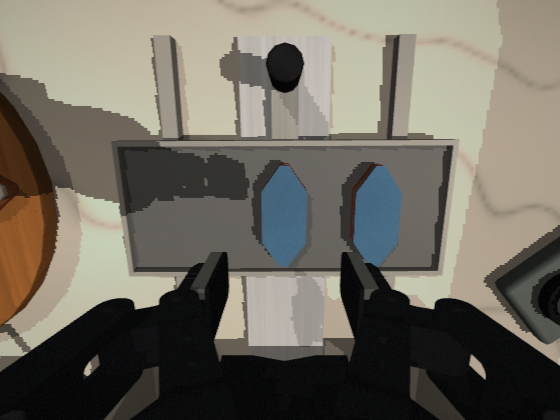

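```bash
python3 -m creep '{"translation": [[0.05,-0.0007,0.002],[0.1,-0.0007,0.002],[0.125,-0.0007,0.002],[0.136,-0.0007,0.002],[0.136,-0.0007,0.002]], "twist": [0,0,0,0,0]}' 60
python3 -m creep '{"translation": [[0,0,0],[0,0,0],[0,0,0],[0,0,0]], "twist": [0,0,0,0]}' 0 40
python3 -m creep '{"translation": [[-0.05,0,0],[-0.11,0,0],[-0.15,0,0],[-0.15,0,0]], "twist": [0,0,0,0]}'
python3 - <<'E'
from h import *
s,p=look("w39");petals(s,p)
shift([0.4251,-0.2829,0.11],60)
E
```

```text
time: 46.05
tcp_pos: [0.5373, -0.0007, 0.0091]
ee_rot: [0.069, 1.573, -0.069]
wrist_force: [-0.3, -0.7, 0.6]
opening: 0.6
time: 46.45
tcp_pos: [0.5402, -0.0, 0.0126]
ee_rot: [0.066, 1.566, -0.068]
wrist_force: [0.5, -0.8, 3.8]
opening: 0.373
time: 46.85
tcp_pos: [0.5426, 0.0001, 0.1376]
ee_rot: [0.066, 1.558, -0.067]
wrist_force: [0.7, -1.2, -0.5]
opening: 0.375
blob px [372. 198.] 3232 z 0.0396 [0.5438 0.0708] (79, 34) -4.6 top-cloud [0.5441 0.0713] (80, 34) -4.6
blob px [284. 264.] 9519 z 0.1645 [ 5.399e-01 -5.000e-04] (80, 34) -5.1 top-cloud [ 5.405e-01 -4.000e-04] (81, 34) -4.4
tcp [5.410e-01 3.000e-04 1.343e-01] jaw 85.1 xdir [ 0.007 -0.001 -1.   ] -> [0.0297, -0.365, -0.1144] ('twist', np.float64(0.1396), 'or', np.float64(-0.8604))
```

```bash
python3 -m creep '{"translation": [[0,-0.365,-0.114],[0,-0.365,-0.114],[0,-0.365,-0.114],[0,-0.365,-0.114],[0,-0.365,-0.114],[0,-0.365,-0.114],[0.02,-0.365,-0.114],[0.03,-0.365,-0.114]], "twist": [0.14,0.14,0.14,0.14,0.14,0.14,0.14,0.14]}'
python3 -m creep '{"translation": [[0,0,0],[0,0,0],[0,0,0]], "twist": [0,0,0]}'
python3 - <<'E'
from h import *
s,p=look("w40");petals(s,p)
shift([0.4251,-0.2829,0.022],60)
E
```

```text
time: 47.7
tcp_pos: [0.4204, -0.2831, 0.1034]
ee_rot: [0.417, 1.535, -0.413]
wrist_force: [0.2, 1.0, -0.8]
opening: 0.374
time: 48.0
tcp_pos: [0.4234, -0.2817, 0.1069]
ee_rot: [0.41, 1.531, -0.41]
wrist_force: [0.1, -0.7, -0.3]
opening: 0.377
blob px [284. 263.] 9416 z 0.1338 [ 0.4209 -0.282 ] (80, 34) -30.4 top-cloud [ 0.4216 -0.2819] (80, 34) -29.5
blob px [404. 385.] 284 z 0.0484 [ 0.5899 -0.2698] (33, 10) 10.8 top-cloud [ 0.5917 -0.2696] (34, 9) 9.6
tcp [ 0.4235 -0.2819  0.1072] jaw 60.0 xdir [ 0.001 -0.    -1.   ] -> [0.1065, -0.0001, 0.0023] ('twist', np.float64(0.0002), 'or', np.float64(-0.9998))
```

View pics/w40.png

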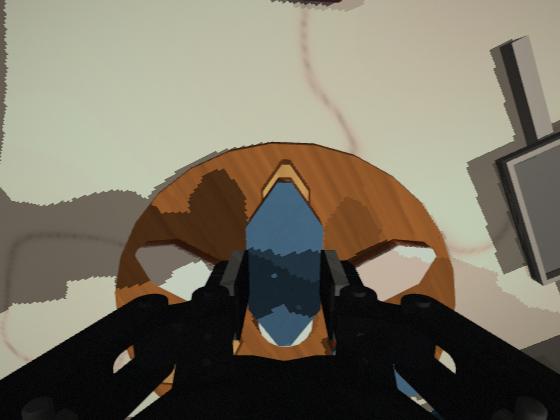

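```bash
python3 -m creep '{"translation": [[0.04,0.0014,0.0045],[0.075,0.0014,0.0045],[0.095,0.0014,0.0045],[0.103,0.0014,0.0045],[0.107,0.0014,0.0045],[0.107,0.0014,0.0045],[0.107,0.0014,0.0045]], "twist": [0,0,0,0,0,0,0]}'
python3 - <<'E'
from h import *
s,p=look("w41");petals(s,p);bays(s,p)
E
```

```text
time: 48.75
tcp_pos: [0.4273, -0.2843, 0.0225]
ee_rot: [0.41, 1.529, -0.412]
wrist_force: [0.3, 0.3, -0.3]
opening: 0.375
blob px [284. 263.] 9471 z 0.0494 [ 0.425  -0.2844] (80, 34) -30.1 top-cloud [ 0.4255 -0.2845] (80, 34) -29.5
petal [ 0.4255 -0.2845] (80, 34) z 0.0489 r 0.0839 polar 150.7 axis -29.5
```

View pics/w41.png

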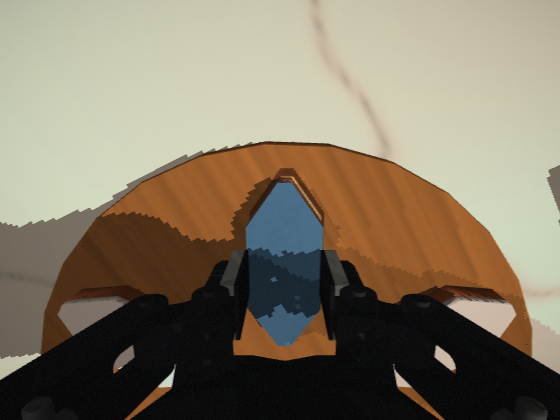

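```bash
python3 -m creep '{"translation": [[0.001,0.002,-0.001],[0.001,0.002,-0.001],[0.001,0.002,-0.001]], "twist": [0,0,0]}'
python3 -m creep '{"translation": [[0,0,0],[0,0,0],[0,0,0]], "twist": [0,0,0]}' 55
python3 -m creep '{"translation": [[-0.03,0,0],[-0.09,0,0],[-0.14,0,0],[-0.16,0,-0.02],[-0.16,0,-0.04]], "twist": [0,0,0,0,0]}'
python3 - <<'E'
from h import *
s,p=look("w42");bays(s,p)
shift([0.544,0.0712,0.12],85.4)
E
```

```text
time: 49.1
tcp_pos: [0.4267, -0.2819, 0.0207]
ee_rot: [0.411, 1.531, -0.412]
wrist_force: [0.5, -0.2, 0.2]
opening: 0.377
time: 49.4
tcp_pos: [0.4265, -0.2819, 0.0203]
ee_rot: [0.412, 1.531, -0.412]
wrist_force: [0.3, 0.3, -0.0]
opening: 0.55
time: 49.9
tcp_pos: [0.4006, -0.2675, 0.1526]
ee_rot: [0.408, 1.524, -0.414]
wrist_force: [0.1, -1.2, -0.6]
opening: 0.554
boss (array([ 0.4987, -0.3249]), (42, 42), -28.8)
petal [ 0.4247 -0.2821] (80, 33) z 0.0471 r 0.0855 polar 150.0 axis -30.7
tcp [ 0.3977 -0.2653  0.1509] jaw 59.9 xdir [ 0.001 -0.002 -1.   ] -> [0.0381, 0.4556, -0.0527] ('twist', np.float64(-0.1416), 'or', np.float64(0.8584))
```

View pics/w42.png

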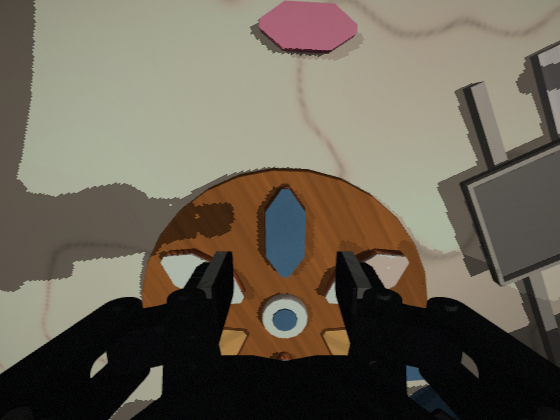

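The second petal is in the 150° bay: r 85.5 mm, polar 150.0°, axis −30.7°. Now the last one.

```bash
python3 -m creep '{"translation": [[0,0.456,-0.053],[0,0.456,-0.053],[0,0.456,-0.053],[0,0.456,-0.053],[0,0.456,-0.053],[0,0.456,-0.053],[0,0.456,-0.053],[0.037,0.456,-0.053]], "twist": [-0.142,-0.142,-0.142,-0.142,-0.142,-0.142,-0.142,-0.142]}' 60
python3 - <<'E'
from h import *
shift([0.544,0.0712,0.12],85.4)
E
```

```text
time: 50.75
tcp_pos: [0.5498, 0.0755, 0.1224]
ee_rot: [0.06, 1.56, -0.057]
wrist_force: [0.3, -0.8, 0.2]
opening: 0.597
tcp [0.5498 0.0755 0.1224] jaw 85.7 xdir [ 0.01   0.002 -1.   ] -> [0.0029, -0.006, -0.0069] ('twist', np.float64(0.0019), 'or', np.float64(-0.9981))
```

```bash
python3 -m creep '{"translation": [[0,0,0],[0,0,0]], "twist": [0,0]}'
python3 - <<'E'
from h import *
s,p=look("w43");petals(s,p)
shift([0.544,0.0712,0.009],85.4)
E
```

```text
time: 50.95
tcp_pos: [0.5438, 0.0712, 0.1171]
ee_rot: [0.061, 1.574, -0.062]
wrist_force: [0.0, -0.6, 0.7]
opening: 0.599
blob px [285. 212.] 3637 z 0.0396 [0.5439 0.0712] (79, 34) -5.1 top-cloud [0.5441 0.0715] (80, 33) -5.2
blob px [551. 259.] 664 z 0.0431 [0.5972 0.2717] (34, 17) 7.6 top-cloud [0.5992 0.2755] (31, 14) 1.7
tcp [0.5446 0.0706 0.1184] jaw 85.4 xdir [-0.001 -0.001 -1.   ] -> [0.1367, 0.0008, -0.0006] ('twist', np.float64(0.0003), 'or', np.float64(-0.9997))
```

View pics/w43.png

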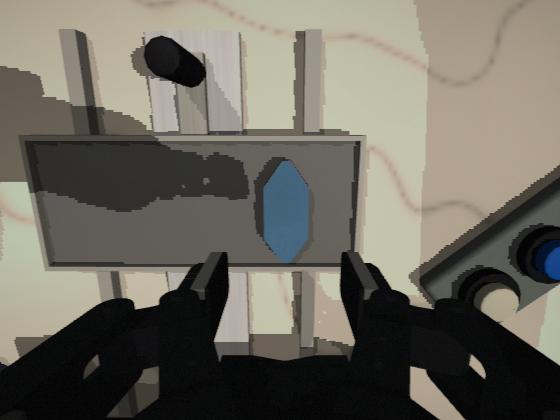

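```bash
python3 -m creep '{"translation": [[0.05,0.0008,-0.001],[0.1,0.0008,-0.001],[0.125,0.0008,-0.001],[0.136,0.0008,-0.001],[0.136,0.0008,-0.001]], "twist": [0,0,0,0,0]}' 60
python3 -m creep '{"translation": [[0,0,0],[0,0,0],[0,0,0],[0,0,0]], "twist": [0,0,0,0]}' 0 40
python3 -m creep '{"translation": [[-0.05,0,0],[-0.11,0,0],[-0.16,0,0],[-0.17,0,0]], "twist": [0,0,0,0]}'
python3 - <<'E'
from h import *
s,p=look("w44");petals(s,p)
shift([0.4987,-0.4103,0.11],0);print(s["joint_positions"].round(2))
E
```

```text
time: 51.5
tcp_pos: [0.5437, 0.0707, 0.0095]
ee_rot: [0.063, 1.571, -0.064]
wrist_force: [-0.4, -0.2, 0.8]
opening: 0.6
time: 51.9
tcp_pos: [0.5464, 0.0715, 0.0124]
ee_rot: [0.062, 1.565, -0.063]
wrist_force: [-0.1, -1.4, 6.8]
opening: 0.379
time: 52.3
tcp_pos: [0.5478, 0.0721, 0.1526]
ee_rot: [0.062, 1.559, -0.061]
wrist_force: [1.1, -0.2, -0.6]
opening: 0.379
blob px [284. 264.] 9539 z 0.1796 [0.5451 0.0714] (80, 34) -4.5 top-cloud [0.5457 0.0715] (80, 34) -4.1
blob px [527. 237.] 1167 z 0.0434 [0.5969 0.2809] (38, 31) 60.2 top-cloud [0.5991 0.2844] (31, 31) 34.9
blob px [ 19. 354.] 1117 z 0.0381 [ 0.6824 -0.2102] (65, 32) -62.6 top-cloud [ 0.6922 -0.216 ] (23, 4) 49.3
tcp [0.5473 0.0721 0.1513] jaw 85.5 xdir [ 0.009  0.    -1.   ] -> [0.0509, -0.606, -0.0136] ('twist', np.float64(0.4749), 'or', np.float64(-0.5251))
[0.01 0.1  0.04 1.5  0.   0.09]
```

```bash
python3 -m creep '{"translation": [[0,-0.606,-0.014],[0,-0.606,-0.014],[0,-0.606,-0.014],[0,-0.606,-0.014],[0,-0.606,-0.014],[0,-0.606,-0.014],[0,-0.606,-0.014],[0,-0.606,-0.014]], "twist": [0.475,0.475,0.475,0.475,0.475,0.475,0.475,0.475]}'
python3 - <<'E'
from h import *
shift([0.4987,-0.4103,0.12],0)
E
```

```text
time: 53.15
tcp_pos: [0.502, -0.3271, 0.1432]
ee_rot: [0.997, 1.335, -0.996]
wrist_force: [1.0, 0.3, -1.4]
opening: 0.377
tcp [ 0.502  -0.3271  0.1432] jaw 16.4 xdir [-0.003  0.003 -1.   ] -> [0.0287, -0.0332, 0.0987] ('twist', np.float64(0.0909), 'or', np.float64(-0.9091))
```

```bash
python3 -m creep '{"translation": [[0.01,-0.033,0.099],[0.02,-0.033,0.099],[0.035,-0.033,0.099],[0.035,-0.033,0.099],[0.035,-0.033,0.099],[0.035,-0.033,0.099]], "twist": [0.091,0.091,0.091,0.091,0.091,0.091]}'
python3 - <<'E'
from h import *
s,p=look("w45");petals(s,p);bays(s,p)
shift([0.4987,-0.4103,0.022],0)
E
```

```text
time: 53.75
tcp_pos: [0.5014, -0.4081, 0.1181]
ee_rot: [1.204, 1.213, -1.203]
wrist_force: [-0.2, -0.5, 0.4]
opening: 0.374
blob px [173.  29.] 4745 z 0.0475 [ 0.4278 -0.2842] (75, 34) -30.3 top-cloud [ 0.4274 -0.2839] (75, 34) -30.2
blob px [400.   8.] 1004 z 0.0477 [ 0.5751 -0.2736] (44, 10) 0.5 top-cloud [ 0.5756 -0.2731] (44, 11) -0.1
blob px [283.  96.] 915 z 0.0455 [ 0.499 -0.326] (22, 22) 43.4 top-cloud [ 0.499  -0.3258] (22, 22) -45.7
blob px [284. 264.] 9507 z 0.1451 [ 0.5001 -0.4074] (80, 34) -89.6 top-cloud [ 0.5004 -0.4082] (80, 34) -89.1
boss (array([ 0.4992, -0.326 ]), (42, 42), -77.6)
petal [ 0.4274 -0.2839] (75, 34) z 0.0469 r 0.0832 polar 149.6 axis -30.2
petal [ 0.5756 -0.2731] (44, 11) z 0.047 r 0.0929 polar 34.7 axis -0.1
tcp [ 0.5017 -0.4084  0.1186] jaw 0.5 xdir [ 0.001 -0.001 -1.   ] -> [0.1208, -0.0038, 0.0023] ('twist', np.float64(0.0026), 'or', np.float64(-0.9974))
```

View pics/w45.png

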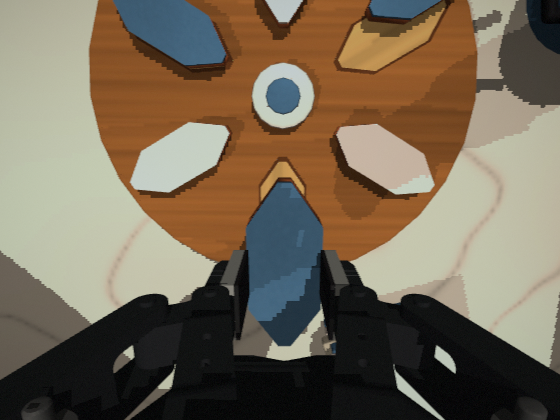

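The picture shows this petal near its bay, but the 30° petal at (400,8) has been knocked off its mark at (390,40). I'll finish this one, then fix that.

```bash
python3 -m creep '{"translation": [[0.04,-0.002,0.003],[0.08,-0.002,0.003],[0.105,-0.002,0.003],[0.117,-0.002,0.003],[0.1215,-0.002,0.003],[0.1215,-0.002,0.003],[0.1215,-0.002,0.003]], "twist": [0.002,0.002,0.002,0.002,0.002,0.002,0.002]}'
python3 - <<'E'
from h import *
s,p=look("w46");petals(s,p);bays(s,p)
E
```

```text
time: 54.5
tcp_pos: [0.5006, -0.4129, 0.0227]
ee_rot: [1.208, 1.205, -1.209]
wrist_force: [-0.3, 0.5, -1.0]
opening: 0.376
blob px [137.   5.] 797 z 0.0473 [ 0.4443 -0.3061] (31, 4) 0.1 top-cloud [ 0.4438 -0.3053] (30, 4) 0.9
blob px [282.  64.] 2772 z 0.0455 [ 0.4987 -0.326 ] (22, 22) -74.9 top-cloud [ 0.4987 -0.3259] (23, 22) -15.5
blob px [284. 264.] 9537 z 0.0497 [ 0.4992 -0.4122] (80, 34) 90.0 top-cloud [ 0.4995 -0.4129] (80, 34) -89.8
boss (array([ 0.499, -0.326]), (42, 42), 57.7)
petal [ 0.4424 -0.3052] (33, 5) z 0.0465 r 0.0603 polar 159.8 axis -1.2
petal [ 0.4995 -0.4129] (80, 34) z 0.0492 r 0.0869 polar -89.7 axis -89.8
```

View pics/w46.png

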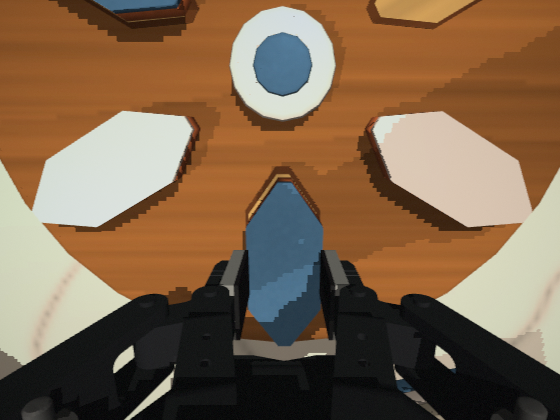

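```bash
python3 -m creep '{"translation": [[0.0015,-0.0005,-0.002],[0.0015,-0.0005,-0.002],[0.0015,-0.0005,-0.002]], "twist": [0,0,0]}'
python3 -m creep '{"translation": [[0,0,0],[0,0,0],[0,0,0]], "twist": [0,0,0]}' 55
python3 -m creep '{"translation": [[-0.03,0,0],[-0.09,0,0],[-0.15,0,0],[-0.2,0,-0.03],[-0.2,0,-0.08],[-0.2,0,-0.08]], "twist": [0,0,0,0,0,0]}'
python3 - <<'E'
from h import *
s,p=look("w47");bays(s,p)
E
```

```text
time: 54.85
tcp_pos: [0.4996, -0.4108, 0.0205]
ee_rot: [1.209, 1.207, -1.209]
wrist_force: [0.5, 0.2, 2.7]
opening: 0.377
time: 55.15
tcp_pos: [0.4988, -0.4103, 0.0192]
ee_rot: [1.21, 1.209, -1.21]
wrist_force: [0.2, -0.4, -0.3]
opening: 0.545
time: 55.75
tcp_pos: [0.4997, -0.3428, 0.1819]
ee_rot: [1.208, 1.209, -1.205]
wrist_force: [0.1, 0.2, -1.0]
opening: 0.554
boss (array([ 0.4993, -0.3256]), (42, 42), -34.8)
petal [ 0.5874 -0.2546] (75, 34) z 0.047 r 0.1131 polar 38.9 axis 30.2
petal [ 0.4253 -0.2825] (80, 34) z 0.0469 r 0.0856 polar 149.8 axis -29.9
petal [ 0.499  -0.4103] (80, 33) z 0.047 r 0.0847 polar -90.2 axis 89.6
```

View pics/w47.png

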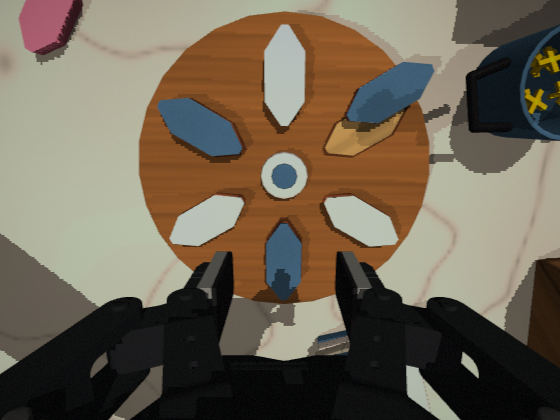

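The 270° and 150° petals are well placed. The knocked petal lies flat at (0.587,−0.255), pixel (390,92), beside its bay at (365,130). I'll grip it and put it back.

```bash
python3 - <<'E'
from h import *
shift([0.5874,-0.2546,0.13],120)
E
python3 -m creep '{"translation": [[0,0,0],[0,0,0],[0,0,0],[0,0,0],[0,0,0],[0,0,0],[0,0,0],[0,0,0]], "twist": [-0.333,-0.333,-0.333,-0.333,-0.333,-0.333,-0.333,-0.333]}'
python3 - <<'E'
from h import *
shift([0.5874,-0.2546,0.13],120)
E
```

```text
tcp [ 0.4993 -0.3447  0.1805] jaw 0.1 xdir [ 0.001 -0.001 -1.   ] -> [0.0631, 0.1103, -0.1124] ('twist', np.float64(0.334), 'or', np.float64(-0.666))
time: 56.6
tcp_pos: [0.4985, -0.347, 0.1781]
ee_rot: [0.413, 1.533, -0.412]
wrist_force: [-0.5, -0.1, 0.5]
opening: 0.551
tcp [ 0.4985 -0.347   0.1781] jaw 59.9 xdir [-0.002  0.001 -1.   ] -> [0.06, 0.1557, 0.0382] ('twist', np.float64(-0.3341), 'or', np.float64(0.6659))
```

```bash
python3 -m creep '{"translation": [[0,0.156,0.038],[0,0.156,0.038],[0,0.156,0.038],[0.03,0.156,0.038],[0.06,0.156,0.038],[0.06,0.156,0.038],[0.06,0.156,0.038],[0.06,0.156,0.038]], "twist": [-0.334,-0.334,-0.334,-0.334,-0.334,-0.334,-0.334,-0.334]}' 62
python3 -m creep '{"translation": [[0,0,0],[0,0,0]], "twist": [0,0]}'
python3 - <<'E'
from h import *
s,p=look("w48");petals(s,p);bays(s,p)
E
```

```text
time: 57.4
tcp_pos: [0.5874, -0.2538, 0.1301]
ee_rot: [-0.407, 1.533, 0.409]
wrist_force: [0.4, -0.1, -0.3]
opening: 0.618
time: 57.6
tcp_pos: [0.5879, -0.2539, 0.1314]
ee_rot: [-0.408, 1.532, 0.408]
wrist_force: [-0.7, 0.2, 0.0]
opening: 0.62
blob px [ 4. 34.] 519 z 0.0091 [ 0.5875 -0.5097] (63, 6) 17.3 top-cloud [ 0.5876 -0.5118] (63, 4) 15.8
blob px [169.  10.] 1442 z 0.0476 [ 0.5088 -0.3929] (53, 15) -60.2 top-cloud [ 0.5088 -0.3941] (54, 15) -60.7
blob px [348.  11.] 1473 z 0.0475 [ 0.4453 -0.2817] (53, 16) -60.2 top-cloud [ 0.4444 -0.2818] (53, 15) -60.3
blob px [259.  54.] 895 z 0.0455 [ 0.499  -0.3254] (22, 22) 77.2 top-cloud [ 0.4989 -0.3256] (22, 22) 78.4
blob px [284. 211.] 3367 z 0.0476 [ 0.5892 -0.2537] (79, 33) 30.8 top-cloud [ 0.5893 -0.2535] (80, 33) 30.9
blob px [230. 301.] 271 z 0.0547 [ 0.6749 -0.2552] (25, 11) 9.4 top-cloud [ 0.6805 -0.2539] (9, 2) -77.4
blob px [242. 337.] 952 z 0.0755 [ 0.6797 -0.2406] (45, 41) 26.7 top-cloud [ 0.6849 -0.2353] (46, 8) 77.2
boss (array([ 0.4989, -0.3252]), (42, 42), 27.8)
petal [ 0.5088 -0.3941] (54, 15) z 0.047 r 0.0696 polar -81.8 axis -60.7
petal [ 0.4444 -0.2818] (53, 15) z 0.0469 r 0.0697 polar 141.5 axis -60.3
petal [ 0.5872 -0.2547] (75, 33) z 0.047 r 0.113 polar 38.6 axis 30.9
```

View pics/w48.png

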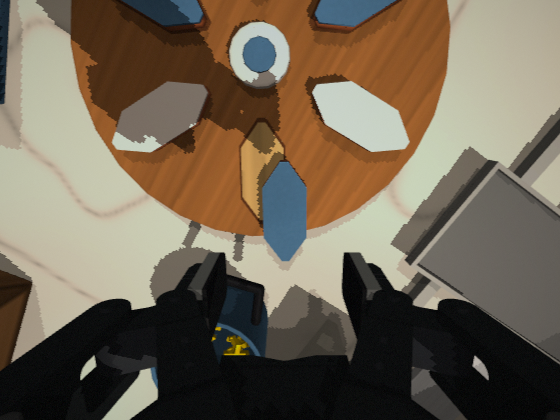

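```bash
python3 -m creep '{"translation": [[0.05,-0.0005,0.0015],[0.1,-0.0005,0.0015],[0.13,-0.0005,0.0015],[0.142,-0.0005,0.0015],[0.142,-0.0005,0.0015]], "twist": [-0.004,-0.004,-0.004,-0.004,-0.004]}' 62
python3 -m creep '{"translation": [[0,0,0],[0,0,0],[0,0,0],[0,0,0]], "twist": [0,0,0,0]}' 0 40
python3 -m creep '{"translation": [[-0.025,0,0],[-0.03,0,0],[-0.03,0,0]], "twist": [0,0,0]}'
python3 - <<'E'
from h import *
s,p=look("w49");petals(s,p);bays(s,p);shift([0.5725,-0.2829,0.03],120)
E
```

```text
time: 58.15
tcp_pos: [0.5878, -0.2527, 0.016]
ee_rot: [-0.418, 1.532, 0.422]
wrist_force: [0.9, -0.2, -0.1]
opening: 0.622
time: 58.55
tcp_pos: [0.5908, -0.2543, 0.0205]
ee_rot: [-0.423, 1.526, 0.418]
wrist_force: [0.5, 0.1, 4.9]
opening: 0.377
time: 58.85
tcp_pos: [0.5901, -0.2539, 0.0431]
ee_rot: [-0.422, 1.528, 0.419]
wrist_force: [0.6, -0.6, -1.0]
opening: 0.38
blob px [251.  16.] 1651 z 0.0455 [ 0.5025 -0.323 ] (23, 15) -59.3 top-cloud [ 0.5023 -0.3234] (23, 15) -59.2
blob px [284. 267.] 9471 z 0.0701 [ 0.5891 -0.255 ] (80, 34) 30.9 top-cloud [ 0.5896 -0.2543] (81, 34) 31.0
blob px [240. 349.] 153 z 0.0114 [ 0.6767 -0.2369] (12, 11) 32.9 top-cloud [ 0.681  -0.2354] (13, 2) 77.5
blob px [153. 396.] 408 z 0.0681 [ 0.6862 -0.2765] (40, 5) -12.0 top-cloud [ 0.6921 -0.2778] (19, 5) -19.6
boss (array([ 0.5063, -0.3209]), (42, 26), -59.4)
tcp [ 0.5894 -0.2535  0.042 ] jaw 120.8 xdir [ 0.001 -0.    -1.   ] -> [0.015, -0.0208, -0.037] ('twist', np.float64(0.0042), 'or', np.float64(-0.9958))
```

View pics/w49.png

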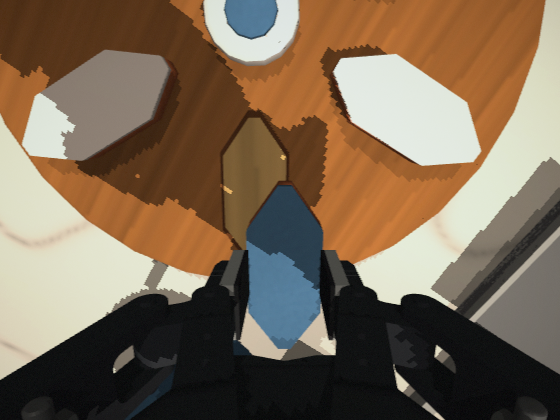

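```bash
python3 -m creep '{"translation": [[0,-0.02,-0.036],[0,-0.02,-0.036],[0,-0.02,-0.036],[0,-0.02,-0.036]], "twist": [0.004,0.004,0.004,0.004]}'
python3 -m creep '{"translation": [[0.012,0,0],[0.022,0,0],[0.0265,0,0],[0.0265,0,0],[0.0265,0,0]], "twist": [0,0,0,0,0]}'
python3 - <<'E'
from h import *
s,p=look("w50");petals(s,p);bays(s,p)
E
```

```text
time: 59.3
tcp_pos: [0.5722, -0.2812, 0.0409]
ee_rot: [-0.41, 1.532, 0.412]
wrist_force: [-0.8, -0.1, -1.2]
opening: 0.379
time: 59.8
tcp_pos: [0.5724, -0.2812, 0.0205]
ee_rot: [-0.411, 1.532, 0.412]
wrist_force: [-0.9, 0.5, 2.1]
opening: 0.377
blob px [133.   9.] 1739 z 0.0475 [ 0.5088 -0.3843] (39, 7) -59.9 top-cloud [ 0.5085 -0.3852] (38, 7) -58.9
blob px [431.  10.] 1929 z 0.0474 [ 0.4524 -0.2863] (40, 8) -59.9 top-cloud [ 0.4513 -0.2863] (39, 8) -61.0
blob px [280.  72.] 2806 z 0.0455 [ 0.499  -0.3256] (22, 22) -16.2 top-cloud [ 0.4988 -0.3257] (23, 22) 45.0
blob px [284. 267.] 9493 z 0.0476 [ 0.5713 -0.2821] (80, 34) 30.1 top-cloud [ 0.5719 -0.2815] (80, 33) 30.0
boss (array([ 0.4988, -0.3254]), (42, 42), 77.4)
petal [ 0.5085 -0.3852] (38, 7) z 0.0469 r 0.0606 polar -80.8 axis -58.9
petal [ 0.4513 -0.2863] (39, 8) z 0.0467 r 0.0615 polar 140.5 axis -61.0
petal [ 0.5719 -0.2815] (80, 33) z 0.0471 r 0.0853 polar 31.0 axis 30.0
```

```bash
python3 -m creep '{"translation": [[-0.001,-0.0015,0],[-0.001,-0.0015,0],[-0.001,-0.0015,0]], "twist": [0,0,0]}'
python3 -m creep '{"translation": [[0,0,0],[0,0,0],[0,0,0]], "twist": [0,0,0]}' 55
python3 -m creep '{"translation": [[-0.03,0,0],[-0.09,0,0],[-0.15,0,0],[-0.2,0,-0.05],[-0.2,0,-0.1],[-0.2,0,-0.15],[-0.2,0,-0.15],[-0.2,0,-0.15]], "twist": [0,0,0,0,0,0,0,0]}'
python3 - <<'E'
from h import *
s,p=look("w51");bays(s,p)
q=manip.capture("scene");cv2.imwrite("pics/s51.png",q["img"])
E
```

```text
time: 60.15
tcp_pos: [0.573, -0.2829, 0.0209]
ee_rot: [-0.411, 1.532, 0.411]
wrist_force: [0.2, 0.6, -0.4]
opening: 0.377
time: 60.45
tcp_pos: [0.5732, -0.283, 0.0215]
ee_rot: [-0.411, 1.531, 0.411]
wrist_force: [1.0, 0.6, 0.4]
opening: 0.554
time: 61.25
tcp_pos: [0.4688, -0.3435, 0.1818]
ee_rot: [-0.41, 1.531, 0.409]
wrist_force: [0.4, -0.2, 0.4]
opening: 0.549
boss (array([ 0.4985, -0.3256]), (42, 42), 64.9)
petal [ 0.4984 -0.4108] (79, 34) z 0.0471 r 0.0852 polar -90.1 axis 90.0
petal [ 0.4249 -0.2826] (79, 34) z 0.047 r 0.0852 polar 149.7 axis -30.2
petal [ 0.5724 -0.2834] (80, 32) z 0.0471 r 0.0851 polar 29.7 axis 29.4
```

View pics/w51.png

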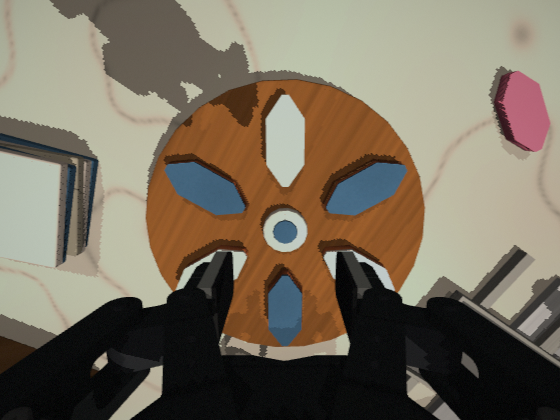

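View pics/s51.png

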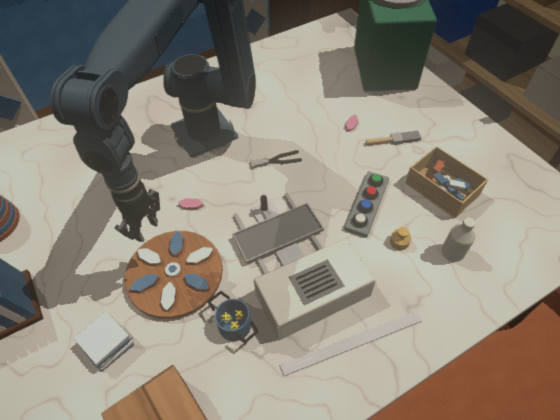

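All three petals are within 1 mm and 1° of their bays. The weight (400,239) and the pot (232,320) haven't moved. Handing in.

```bash
python3 - <<'E'
from workcell import manip
print(manip.finish_job())
E
```

```text
the job is handed in; nothing more can be done
None
```

The job is done and handed in at about 61 s of the 210 s allowed.

- **Scanner:** I laid all three cobalt petals flat, side by side, on the tray and pushed the carriage home. The post measured 50.0 mm in front of the hood and the end stop pushed back with about 22 N.
- **Buttons:** I pressed blue, white, blue and green in that order, each to the bottom (12 to 15 N) and let go. Red was never pressed, and nothing was pressed while the carriage was not home.
- **Rosette:** I pulled the carriage out to its stop (199.7 mm of travel) and moved the petals to the bays. The last check read:

| Bay | Distance from middle | Direction | Long axis |
|---|---|---|---|
| 30° | 85.1 mm | 29.7° | 29.4° |
| 150° | 85.2 mm | 149.7° | 149.8° |
| 270° | 85.2 mm | 269.9° | 270.0° |

All three lie flat, the gripper is clear of them, and the weight and the pot look unmoved.

**What went wrong or disagreed:**
- The first grasp closed on nothing. Both cameras showed the fingertips about 25 mm behind the TCP, not 8 mm ahead as described, so I gripped lower from then on.
- The petal in the 30° bay was knocked about 3 cm aside while I fetched the last one. I gripped it again and put it back; the table shows it after that.
- The carriage travel home read 198 mm by the arm and camera, not 200. I relied on the post-to-hood distance and the stop force.

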